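# Fetch the doming block from behind the tools

## Robot

A 7-joint arm with a two-finger parallel gripper is mounted at the origin on the work surface. World frame = base frame: x ahead of the robot, y to its left, z up, the work surface at z = 0. Lengths are in m, angles in rad, forces in N, time in s.
With the tool pointing down it reaches from about 0.35 to 0.9 m from the base axis. Payload 7.2 kg.
Tool frame: the origin (TCP) lies at the very end of the fingers, on their centre line; the grasp point (between the pads) lies 19 mm behind it; z points along the fingers, y is the direction in which the jaws open and shut (so a half turn about z gives the same grasp; the last joint's range is limited). The gripper opens to 88 mm and grips with 3 to 60 N. Pads are 20 mm wide; open, the fingers measure 115 mm over their backs; the gripper's body (75 mm by 178 mm) begins 61 mm behind the grasp point.
Start: joints at [1.206, 0.411, -0.013, 1.596, 0.006, 1.134, -0.082], TCP at [0.183, -0.598, 0.223] pointing down, gripper open.
Joint ranges: [-2.95, 2.95], [-0.29, 1.99], [-1.47, 1.44], [0.14, 2.54], [-1.03, 4.17], [0.13, 1.85], [-2.86, 2.86]. Speed limits (rad/s): [2.39, 2.39, 3.01, 3.01, 3.14, 3.14, 3.14].

## Interface

Orientations are given as a unit quaternion [w, x, y, z].
In Python, from plant import r gives the robot as it stands.
- The arm moves only by the tool drive_tool, never from a script. Its argument "moves" is a list of rows, each an object with "angular": the turn, a rotation vector about the tool's x, y, z in units of 4 degrees (1.0 is 4 degrees), a list of three; "delta_pos": the shift along the tool's x, y, z in units of 2.5 cm (1.0 is 2.5 cm), a list of three; "claw": the gripper command: -1 is shut, 1 is fully open, values between are in proportion. In form: [{"angular": [rx, ry, rz], "delta_pos": [dx, dy, dz], "claw": claw}, ...]. A call has 1 to 10 rows; each row shifts and turns the commanded pose from where the row before left it, along the tool's axes as they then stand; what a row does not reach is not made up. A row lasts 1/12 s, in which the tool goes at most 41.7 mm and 7.16 degrees, less where a joint would pass 70% of its speed; a pose out of reach is approached as far as the arm can. A call with a number of a shift or a turn outside -1 to 1 is refused whole. A call with a gripper value outside its range is refused whole. The fingers move at their own pace and stop on an object; "force" is the grip in N (left out, the last holds). Time passes only in rows, so rows that do not move let the fingers close. It gives the time, the measured TCP pose, the force and the opening at its end, in the units of the state.
- r.state(): the state, without advancing time (a new reading comes with each control period).
- r.get_image(name): name is "scene" or "side" or "wrist"; returns the picture (480x640x3 uint8, red, green, blue); there is no depth.
- r.calibration(name): a dict with "fx", "fy", "cx", "cy" (pixels), "world_to_cam" (4x4, takes a point from world to camera coordinates); the wrist camera has in their place "T_tool_cam" (4x4, takes a point from camera to tool coordinates, whose origin is the TCP and whose axes are the flange's). Camera axes: x right, y down, z forward; pixel columns grow to the right and rows downward; lengths in m; the calibration is good to about 2 mm. A picture is of the moment at which its call begins: read the wrist's pose just before it. calibration takes no time and is no camera call.
- r.job_done(): hands the job in, once; it reports no verdict.
The state is a dict: "time": time; "joints": joint angles; "dq": joint speeds; "joint_efforts": joint torques, N m; "tcp_pos": TCP position; "eef_rot": TCP orientation; "contact_force": force on the tool from outside, world axes, zero at the start; "ft_torque": the same for the moment, N m; "gripper_width": finger opening in m.
Only numpy, scipy, OpenCV 4.12 (cv2) and the standard library are available. Lean on these libraries where they do the work, as an engineer would, in place of code of your own. Each camera call takes 0.05 s, during which the arm holds its last target.

## Task

Get the steel doming block out from the back of the jeweller's storage board: first stand the canister, the stepped mandrel and the punch holder upright in the side tray, leaving the block where it is, and only then set the block, hollows up, in the middle of the round rubber pad. Then put the canister, mandrel and punch holder back upright on the board, each on the spot where it stood at the start. Set things down rather than dropping them, tip nothing over, and leave the bowl, mug and hammer where they are.

Things in the scene. Friction and masses are not known exactly. Their poses are not given: they have to be found in the camera images.
- storage_board: Fixed wooden board, 150 (x) x 180 (y) x 10 mm; fence at its far edge, near face at x = 61, 30 mm above the board's top. The doming block stands at (30, 0) mm; three cork spots (flush discs, 52 mm across) at (30, 50), (30, -50), (-24, 0) mm bear the three tall things, which on which varies, within 4 mm of centre. Origin: centre of underside; x towards the fence, z up.
- side_tray: Fixed shallow empty tray of light wood to one side, 230 (x) x 130 (y) x 14 mm high, walls and floor 5 mm thick. Origin: centre of its underside; x along its length, z up.
- pad: Fixed round black rubber pad, 100 mm across, 12 mm thick, flat. Origin: centre of its underside; z up.
- doming_block: Loose low steel doming block, 44 (x) x 36 (y) x 26 mm high, round hollows in its upper face, about 0.3 kg; stands on the storage board's top with its x and y along the board's to 0.03 rad. Origin: centre of its underside; z up.
- canister: Loose closed round aluminium canister with a lid, 48 mm across, 88 mm tall, plain sides, about 0.16 kg; stands upright. Origin: centre of its underside; z up.
- mandrel: Loose stepped steel mandrel, stands upright: foot 48 mm across and 10 mm high, then a round shaft 32 mm across up to 42 mm, then 24 mm across up to its top at 98 mm; about 0.32 kg. Origin: centre of its underside; z up.
- punch_block: Loose upright square dark-wood punch holder, 44 x 44 x 86 mm tall, with the heads of nine steel punches showing 6 mm above its top; about 0.2 kg; square to the board to 0.08 rad. Origin: centre of its underside; x and y across its flat sides, z up.
- bowl: Bystander: small white bowl, 90 mm across, 40 mm high, beyond the work. Origin: centre of its underside; z up.
- mug: Bystander: blue mug, 76 mm across, 85 mm high, handle at its +y. Origin: centre of its underside; z up.
- hammer: Bystander: hammer lying on the bench beyond the work, 200 mm long. Origin: under its middle; x along it, towards the head.
Mind the look-alikes: they are no part of the job. Of the things that look like the doming_block, the middle-sized one is meant.

How it is judged:
On the way, in this order (a step that is already met when the one before it is completed fails the run):
1. canister, mandrel and punch holder all stand released in the side tray, the doming block still in its place (x of canister in the frame of side_tray between -0.11 and 0.11 m and y of canister in the frame of side_tray between -0.06 and 0.06 m and z of each of canister, mandrel, punch_block in the frame of side_tray below 0.013 m and angle between each of canister, mandrel, punch_block's own z axis and vertical below 0.15 rad and x of mandrel in the frame of side_tray between -0.11 and 0.11 m and y of mandrel in the frame of side_tray between -0.06 and 0.06 m and x of punch_block in the frame of side_tray between -0.11 and 0.11 m and y of punch_block in the frame of side_tray between -0.06 and 0.06 m and linear speed of each of canister, mandrel, punch_block below 0.03 m/s and contact force between each of canister, mandrel, punch_block and the fingers below 0.1 N and distance of doming_block from where it was at the start of the episode below 0.015 m), for 0.2 s.
2. the doming block rests released in the middle of the pad while the three others still stand in the tray (horizontal distance between doming_block and pad below 0.015 m and z of doming_block in the frame of pad below 0.016 m and angle between doming_block's own z axis and vertical below 0.1 rad and linear speed of doming_block below 0.03 m/s and contact force between doming_block and the fingers below 0.1 N and x of canister in the frame of side_tray between -0.11 and 0.11 m and y of canister in the frame of side_tray between -0.06 and 0.06 m and z of each of canister, mandrel, punch_block in the frame of side_tray below 0.013 m and angle between each of canister, mandrel, punch_block's own z axis and vertical below 0.15 rad and x of mandrel in the frame of side_tray between -0.11 and 0.11 m and y of mandrel in the frame of side_tray between -0.06 and 0.06 m and x of punch_block in the frame of side_tray between -0.11 and 0.11 m and y of punch_block in the frame of side_tray between -0.06 and 0.06 m), for 0.2 s.
At the end, for the whole second after the job is handed in: The doming block rests on the pad, hollows up, its centre within 15 mm of the pad's; the canister, mandrel and punch holder each stand upright on the board within 15 mm of where they stood at the start; all released and at rest (horizontal distance between doming_block and pad below 0.015 m and z of doming_block in the frame of pad below 0.016 m and angle between each of doming_block, canister, mandrel, punch_block's own z axis and vertical below 0.1 rad and linear speed of each of doming_block, canister, mandrel, punch_block below 0.03 m/s and contact force between each of doming_block, canister, mandrel, punch_block and the fingers below 0.1 N and distance of each of canister, mandrel, punch_block from where it was at the start of the episode below 0.015 m); the robot touches nothing.
It fails at once if a bystander (bowl, mug, hammer) is moved more than 20 mm (distance of any of bowl, mug, hammer from where it was at the start of the episode above 0.02 m).
It fails at once if one of the four things is tipped over (more than 0.7 rad) (angle between any of canister, mandrel, punch_block, doming_block's own z axis and vertical above 0.7 rad).
It fails at once if one of the four things is dropped (falls free of the fingers faster than 0.8 m/s, some 35 mm) ((linear speed of canister above 0.8 m/s and contact force between canister and the fingers below 0.05 N) or (linear speed of mandrel above 0.8 m/s and contact force between mandrel and the fingers below 0.05 N) or (linear speed of punch_block above 0.8 m/s and contact force between punch_block and the fingers below 0.05 N) or (linear speed of doming_block above 0.8 m/s and contact force between doming_block and the fingers below 0.05 N)).
It also fails if it takes over 144 s, if anything falls off the work surface, if the arm or the gripper's body presses on something with over 40 N, if the wrist force passes 120 N, or if a joint passes its speed limit or range.

## Working session

There is one attempt and no reset: what is moved stays moved. The work goes in short steps, Python scripts to look and compute and a tool call to move; the robot and the scene stay as the last step left them, time stands still between calls to the robot, and variables do not carry over. Pictures are saved under pics/ and viewed, and the job is handed in when it is done.

Besides the shell and the picture viewer there is one more tool, called as name([rows], argument=value, ...), one row to a line, values as JSON. drive_tool: Moves the arm, as the interface text tells. Its arguments: {"type":"object","properties":{"moves":{"type":"array"},"force":{"type":"number"}},"required":["moves"]}

```bash
ls; mkdir -p pics; python3 - <<'E'
from plant import r
import cv2,json
for n in ("scene","side","wrist"):
    im=r.get_image(n); cv2.imwrite(f"pics/{n}0.png",im[:,:,::-1]); print(n,r.calibration(n))
print(r.state())
E
```

```text
pics
scene {'fx': 463.3817677763517, 'fy': 463.3817677763517, 'cx': 320.25869485362307, 'cy': 239.5199943594847, 'world_to_cam': array([[ 0.47946253,  0.87750574,  0.00996758, -0.28617542],
       [ 0.65808877, -0.35201436, -0.66558626, -0.37257371],
       [-0.58054703,  0.32568323, -0.74625437,  1.19180367],
       [ 0.        ,  0.        ,  0.        ,  1.        ]])}
side {'fx': 514.3961764136125, 'fy': 514.3961764136125, 'cx': 319.4156311449897, 'cy': 238.36164645982336, 'world_to_cam': array([[-0.7342029 , -0.67884089, -0.01100629,  0.47495124],
       [-0.33277952,  0.37395464, -0.865688  ,  0.25313278],
       [ 0.59178027, -0.63192797, -0.50046293,  0.8439468 ],
       [ 0.        ,  0.        ,  0.        ,  1.        ]])}
wrist {'fx': 428.828903790326, 'fy': 428.828903790326, 'cx': 311.30794011354516, 'cy': 234.2384821987823, 'T_tool_cam': array([[ 1.03500565e-03, -9.59744539e-01, -2.80872477e-01,
         7.82358513e-02],
       [ 9.99998781e-01,  1.32163506e-03, -8.31080530e-04,
        -1.31697992e-03],
       [ 1.16883591e-03, -2.80871275e-01,  9.59744737e-01,
        -1.62207528e-01],
       [ 0.00000000e+00,  0.00000000e+00,  0.00000000e+00,
         1.00000000e+00]])}
{'time': 0.15, 'joints': array([ 1.20576214,  0.4117084 , -0.01271383,  1.59682005,  0.0055709 ,
        1.13428923, -0.08222586]), 'dq': array([-0.00128629, -0.00128318, -0.00025541, -0.00228861,  0.0001539 ,
        0.00086716, -0.0013237 ]), 'joint_efforts': array([ 2.21164482e-03, -5.88339829e+01,  6.42711371e-01, -2.91292298e+01,
       -5.37266652e-02,  1.57788245e-02,  7.22009077e-05]), 'tcp_pos': array([ 0.18267939, -0.59731764,  0.22202007]), 'eef_rot': array([-5.83713916e-04,  9.89007173e-01,  1.47866351e-01, -1.15534935e-04]), 'contact_force': array([-0.28947195,  0.16409821, -0.4748592 ]), 'ft_torque': array([ 0.03718227, -0.01647157, -0.02586278]), 'gripper_width': 0.0879183981467887}
```

View pics/scene0.png

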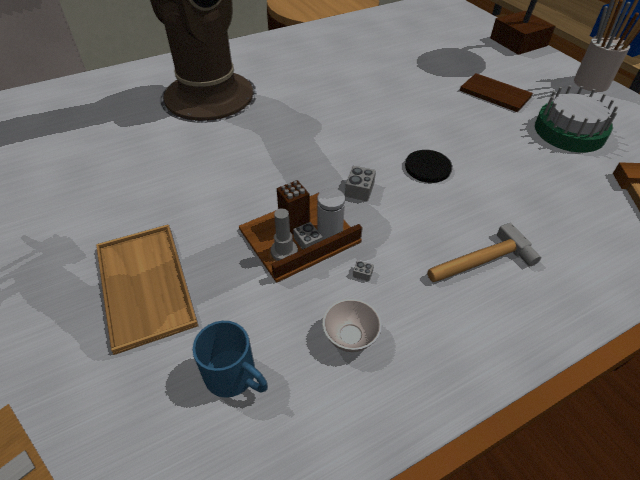

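View pics/side0.png

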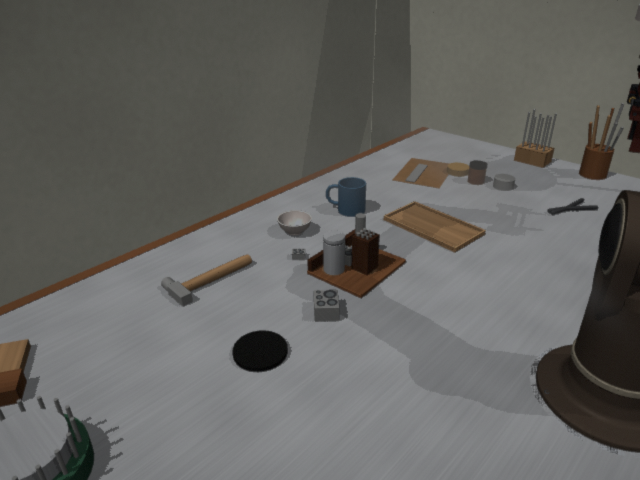

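View pics/wrist0.png

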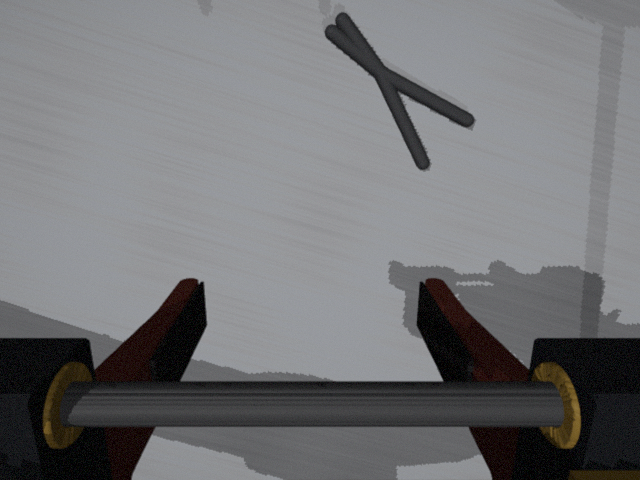

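Scene camera: board at about (300,240), with the canister (331,212), mandrel (283,235), punch holder (293,203) and a doming block (308,235). Tray is at (145,288), pad (428,166), bowl (351,327), mug (225,358), hammer (485,253). There are three doming-block candidates: the small one at (363,270), the large one at (361,182), and the one on the board at (308,235). The board one looks middle-sized and fits the description. I'll confirm that in a crop.

```bash
python3 - <<'E'
import cv2
a=cv2.imread("pics/scene0.png"); b=cv2.imread("pics/side0.png")
cv2.imwrite("pics/c1.png",cv2.resize(a[150:290,230:390],None,fx=5,fy=4.28*5/4.28,interpolation=cv2.INTER_CUBIC)[:600])
cv2.imwrite("pics/c1.png",cv2.resize(a[160:280,230:390],None,fx=5,fy=5,interpolation=cv2.INTER_CUBIC))
cv2.imwrite("pics/c2.png",cv2.resize(b[205:325,275:415],None,fx=5,fy=5,interpolation=cv2.INTER_CUBIC))
cv2.imwrite("pics/c3.png",cv2.resize(a[215:355,85:205],None,fx=4,fy=4,interpolation=cv2.INTER_CUBIC))
E
```

```text
(no output)
```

View pics/c1.png

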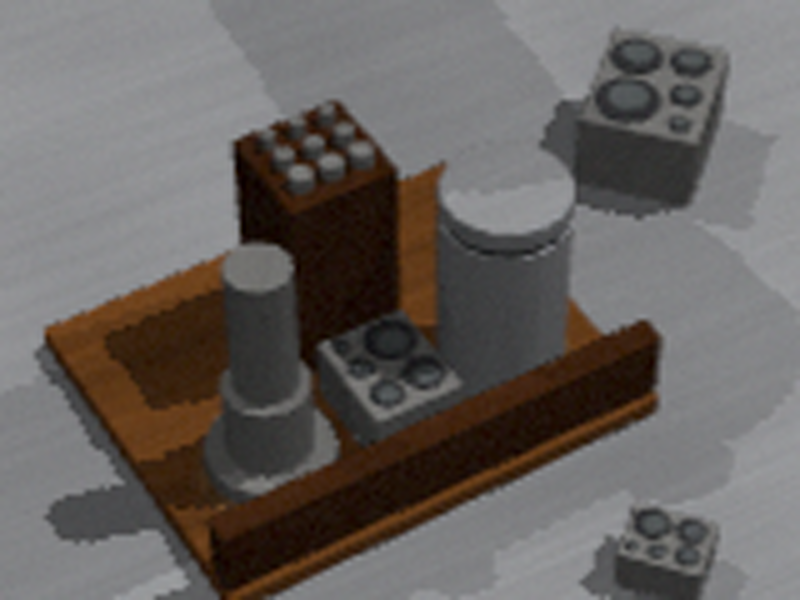

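View pics/c2.png

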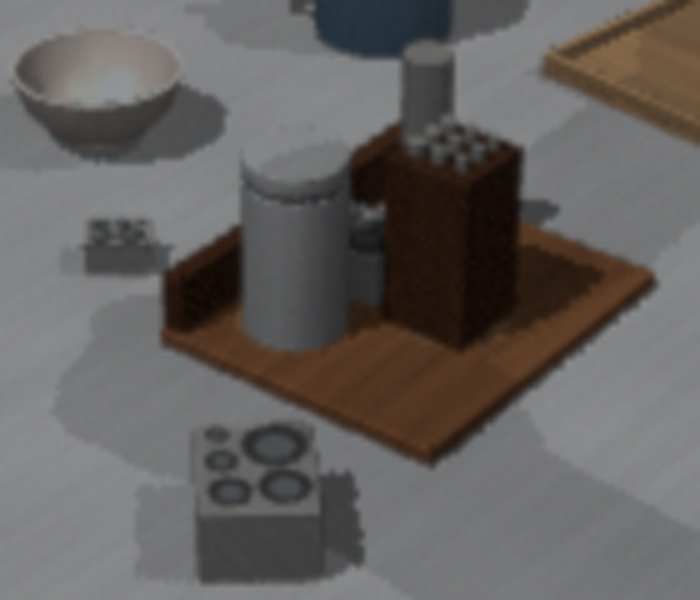

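View pics/c3.png

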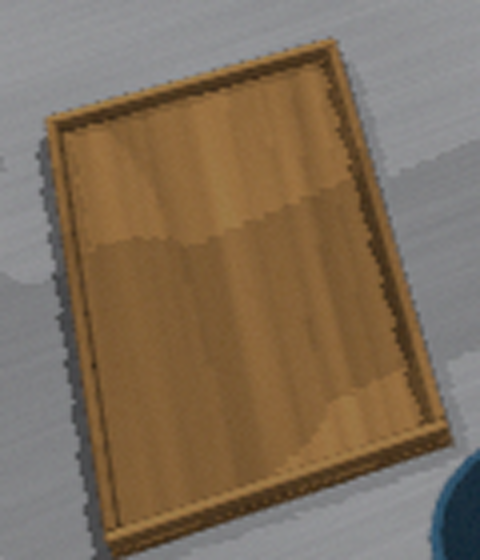

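Crop confirms: of the three blocks (large at (361,182), small at (363,270), board one at (308,235)), the board one is middle-sized and stands in the block's spot.

```bash
cat > h.py <<'E'
import numpy as np, cv2
from plant import r
from scipy.optimize import least_squares
C={n:r.calibration(n) for n in ("scene","side")}
def proj(n,P):
    c=C[n];P=np.atleast_2d(P);p=P@c["world_to_cam"][:3,:3].T+c["world_to_cam"][:3,3]
    return np.c_[c["fx"]*p[:,0]/p[:,2]+c["cx"],c["fy"]*p[:,1]/p[:,2]+c["cy"]]
def ray(n,uv,z):
    c=C[n];M=c["world_to_cam"];R=M[:3,:3];o=-R.T@M[:3,3]
    d=R.T@np.array([(uv[0]-c["cx"])/c["fx"],(uv[1]-c["cy"])/c["fy"],1]);return o+d*(z-o[2])/d[2]
def c2f(p,off,s): p=np.atleast_2d(p).astype(float);return (p+.5)/s-.5+np.array(off)
def T2(q,P):
    P=np.atleast_2d(P)*1e-3;c,s=np.cos(q[2]),np.sin(q[2]);return np.c_[q[0]+c*P[:,0]-s*P[:,1],q[1]+s*P[:,0]+c*P[:,1],P[:,2]]
def fit(q0,obs):
    f=lambda q:np.concatenate([(proj(n,T2(q,P))-uv).ravel() for n,P,uv in obs])
    s=least_squares(f,q0,loss="soft_l1");return s.x,f(s.x).reshape(-1,2).round(1)
E
python3 - <<'E'
from h import *
S=lambda p:c2f(p,(230,160),5); D=lambda p:c2f(p,(275,205),5); Tr=lambda p:c2f(p,(85,215),4)
for n,uv,z in(("scene",(300,240),0.01),("scene",(145,288),0.005),("scene",(428,166),.012)): print(ray(n,uv,z))
q,e=fit([.55,-.05,.1],[("scene",[[-75,-90,10],[75,-90,0],[75,90,0],[75,90,40]],S([[47,330],[225,600],[658,402],[658,350]])),
 ("side",[[-75,90,0],[-75,-90,10],[75,90,0]],D([[433,462],[655,272],[163,340]]))])
print("board",q,e.tolist())
for nm,l in(("canister",[("scene",S([507,193])[0],.098),("side",D([297,162])[0],.098)]),("mandrel",[("scene",S([259,268])[0],.108),("side",D([428,52])[0],.108)])):
    for n,uv,z in l: print(nm,n,ray(n,uv,z))
qp,e=fit([.5,-.03,.1],[("scene",[[-22,-22,96],[22,-22,96],[22,22,96],[-22,22,96]],S([[237,145],[292,213],[398,170],[340,100]])),
 ("side",[[-22,22,96],[-22,-22,96],[-22,22,10],[22,22,10],[22,22,96]],D([[467,172],[521,150],[461,346],[386,312],[388,160]]))])
print("punch",qp,e.tolist())
qb,e=fit([.55,-.03,.1],[("scene",[[-22,-18,36],[22,-18,36],[22,18,36],[-22,18,36]],S([[318,347],[375,420],[465,383],[405,312]]))])
print("block",qb,e.tolist())
qt,e=fit([.5,-.3,.1],[("scene",[[-115,-65,14],[115,-65,14],[115,65,14],[-115,65,14]],Tr([[50,120],[108,532],[446,430],[336,43]])),
 ("side",[[-115,65,14],[115,65,14],[-115,-65,14],[115,-65,14]],[[450,247],[384,216],[485,231],[416,202]])])
print("tray",qt,e.tolist())
for n in("scene","side"):
    im=r.get_image(n).astype(int); m=(im.max(2)<45).astype(np.uint8); k,l,st,ce=cv2.connectedComponentsWithStats(m)
    for i in range(1,k):
        if 400<st[i,4]<5000: print("pad?",n,st[i],ce[i],ray(n,ce[i],.012))
E
```

```text
[ 0.56440514 -0.02465803  0.01      ]
[ 0.53378791 -0.30174274  0.005     ]
[0.50627289 0.31181041 0.012     ]
board [ 0.54354514 -0.01671177  0.04684323] [[-1.5, -1.6], [0.2, 2.7], [-0.2, 2.0], [1.5, -2.3], [-0.3, 1.0], [1.4, -0.8], [-0.3, 0.1]]
canister scene [0.57461747 0.03205834 0.098     ]
canister side [0.56299785 0.04317348 0.098     ]
mandrel scene [ 0.57670737 -0.06246447  0.108     ]
mandrel side [ 0.57329227 -0.05833394  0.108     ]
punch [ 0.52461193 -0.01661784  0.05769294] [[-1.4, -0.7], [-0.2, 0.5], [0.7, -0.1], [-0.4, -0.3], [0.0, 1.6], [0.8, -2.0], [-0.2, 0.5], [-1.3, 0.5], [-0.9, -2.4]]
block [ 0.57588743 -0.01440981  0.02908567] [[-0.2, -0.6], [0.3, 0.8], [0.1, 0.5], [-0.2, -0.8]]
tray [ 0.52248319 -0.2989178  -0.11025608] [[0.0, -2.0], [-1.4, 2.1], [0.5, -0.5], [1.4, -2.2], [4.2, -0.3], [-1.1, -2.2], [0.5, -2.0], [-1.4, -2.4]]
pad? scene [ 150    0   82   82 4946] [196.80266882  36.68762636] [-0.30244323  0.07170911  0.012     ]
pad? scene [ 490    0   65   54 1392] [520.8441092   34.46551724] [0.13564404 0.94898842 0.012     ]
pad? scene [ 161   74   91   47 178
[... 376 characters left out ...]
e-02]
pad? scene [272 229  89  49 870] [315.38965517 253.75287356] [ 0.60812222 -0.01615943  0.012     ]
pad? side [627  84  13  68 651] [634.5437788  117.13210445] [ 0.39497462 -1.61701996  0.012     ]
pad? side [ 344  233   49   42 1118] [364.43023256 253.90608229] [ 0.55607713 -0.0570603   0.012     ]
pad? side [ 233  331   55   41 1764] [259.77721088 350.77721088] [0.49060837 0.32631532 0.012     ]
pad? side [  0 343  30  63 471] [ 15.75159236 385.52866242] [0.7294494  0.65477382 0.012     ]
pad? side [ 536  354  104   98 3096] [588.03843669 394.22383721] [0.02233548 0.03995139 0.012     ]
pad? side [  59  417   35   63 1111] [ 78.95859586 453.57245725] [0.52254188 0.64400872 0.012     ]
```

drive_tool([
  {"angular": [0, 0, 0.9], "delta_pos": [0, 0, -1], "claw": 1},
  {"angular": [0, 0, 0.9], "delta_pos": [0, 0, -1], "claw": 1},
  {"angular": [0, 0, 0.9], "delta_pos": [0, 0, -1], "claw": 1},
  {"angular": [0, 0, 0.9], "delta_pos": [0, 0, -1], "claw": 1},
  {"angular": [0, 0, 0], "delta_pos": [0.74, -0.97, 0], "claw": 1},
  {"angular": [0, 0, 0], "delta_pos": [0.74, -0.97, 0], "claw": 1},
  {"angular": [0, 0, 0], "delta_pos": [0.74, -0.97, 0], "claw": 1},
  {"angular": [0, 0, 0], "delta_pos": [0.74, -0.97, 0], "claw": 1},
  {"angular": [0, 0, 0], "delta_pos": [0.74, -0.97, 0], "claw": 1},
  {"angular": [0, 0, 0], "delta_pos": [0.74, -0.97, 0], "claw": 1},
])

```text
time: 1.08
tcp_pos: [0.2877, -0.4459, 0.3227]
eef_rot: [0.0, 1.0, 0.023, 0.0]
contact_force: [1.2, -0.9, -0.1]
gripper_width: 0.0882
```

drive_tool([
  {"angular": [0, 0, 0], "delta_pos": [0.74, -0.97, 0], "claw": 1},
  {"angular": [0, 0, 0], "delta_pos": [0.74, -0.97, 0], "claw": 1},
  {"angular": [0, 0, 0], "delta_pos": [0.74, -0.97, 0], "claw": 1},
  {"angular": [0, 0, 0], "delta_pos": [0.74, -0.97, 0], "claw": 1},
  {"angular": [0, 0, 0], "delta_pos": [0.74, -0.97, 0], "claw": 1},
  {"angular": [0, 0, 0], "delta_pos": [0.74, -0.97, 0], "claw": 1},
  {"angular": [0, 0, 0], "delta_pos": [0.74, -0.97, 0], "claw": 1},
  {"angular": [0, 0, 0], "delta_pos": [0.74, -0.97, 0], "claw": 1},
  {"angular": [0, 0, 0], "delta_pos": [0.74, -0.97, 0], "claw": 1},
  {"angular": [0, 0, 0], "delta_pos": [0.74, -0.97, 0], "claw": 1},
])

```text
time: 1.92
tcp_pos: [0.4614, -0.1953, 0.3228]
eef_rot: [0.0, 1.0, 0.023, 0.0]
contact_force: [-0.9, 0.6, -0.3]
gripper_width: 0.0881
```

drive_tool([
  {"angular": [0, 0, 0], "delta_pos": [0.74, -0.97, 0], "claw": 1},
  {"angular": [0, 0, 0], "delta_pos": [0.74, -0.97, 0], "claw": 1},
  {"angular": [0, 0, 0], "delta_pos": [0.74, -0.97, 0], "claw": 1},
  {"angular": [0, 0, 0], "delta_pos": [0.74, -0.97, 0], "claw": 1},
  {"angular": [0, 0, 0], "delta_pos": [0.74, -0.97, 0], "claw": 1},
  {"angular": [0, 0, 0], "delta_pos": [0.74, -0.97, 0], "claw": 1},
  {"angular": [0, 0, 0], "delta_pos": [0.74, -0.97, 0], "claw": 1},
  {"angular": [0, 0, 0], "delta_pos": [0, 0, 0], "claw": 1},
  {"angular": [0, 0, 0], "delta_pos": [0, 0, 0], "claw": 1},
  {"angular": [0, 0, 0], "delta_pos": [0, 0, 0], "claw": 1},
])

```text
time: 2.75
tcp_pos: [0.5822, -0.0218, 0.3223]
eef_rot: [0.0, 1.0, 0.023, -0.0]
contact_force: [0.1, -0.7, -1.3]
gripper_width: 0.0878
```

```bash
cat >> h.py <<'E'
from scipy.spatial.transform import Rotation as Ro
W=r.calibration("wrist")
def wcam(st):
    q=st["eef_rot"];M=np.eye(4);M[:3,:3]=Ro.from_quat([q[1],q[2],q[3],q[0]]).as_matrix();M[:3,3]=st["tcp_pos"]
    return np.linalg.inv(M@W["T_tool_cam"])
def addwrist(name,w2c): C[name]=dict(W,world_to_cam=w2c)
def snap(name):
    st=r.state(); im=r.get_image("wrist"); np.save(f"pics/{name}.npy",wcam(st)); cv2.imwrite(f"pics/{name}.png",im[:,:,::-1]); return st
E
python3 - <<'E'
from h import *
st=snap("w1");print(st["tcp_pos"],st["eef_rot"],st["time"])
E
```

```text
[ 0.58215103 -0.02183251  0.32229784] [ 2.89529385e-04  9.99743942e-01  2.26225150e-02 -4.33476541e-04] 2.75
```

View pics/w1.png

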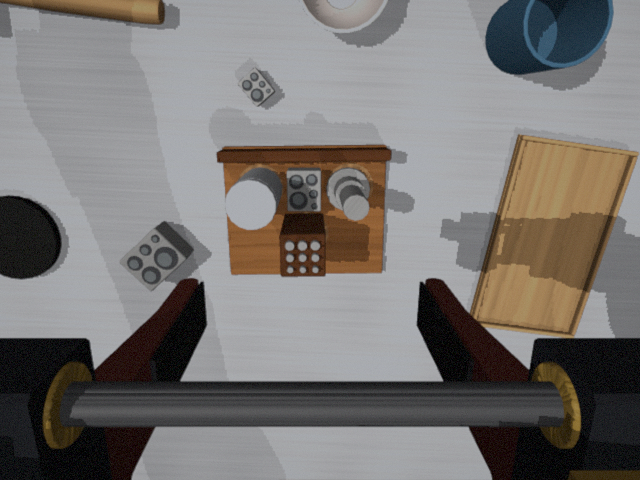

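The overhead wrist view shows the board at (305,215), canister (250,205), block (304,190), mandrel (352,195), punch holder (303,258), tray (555,235) and pad (20,237, cut at the edge). Enlarging for measurement.

```bash
python3 - <<'E'
import cv2
a=cv2.imread("pics/w1.png")
cv2.imwrite("pics/w1a.png",cv2.resize(a[140:290,205:405],None,fx=4,fy=4,interpolation=cv2.INTER_CUBIC))
cv2.imwrite("pics/w1b.png",cv2.resize(a[125:345,460:640],None,fx=2.7,fy=2.7,interpolation=cv2.INTER_CUBIC))
E
```

```text
(no output)
```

View pics/w1a.png

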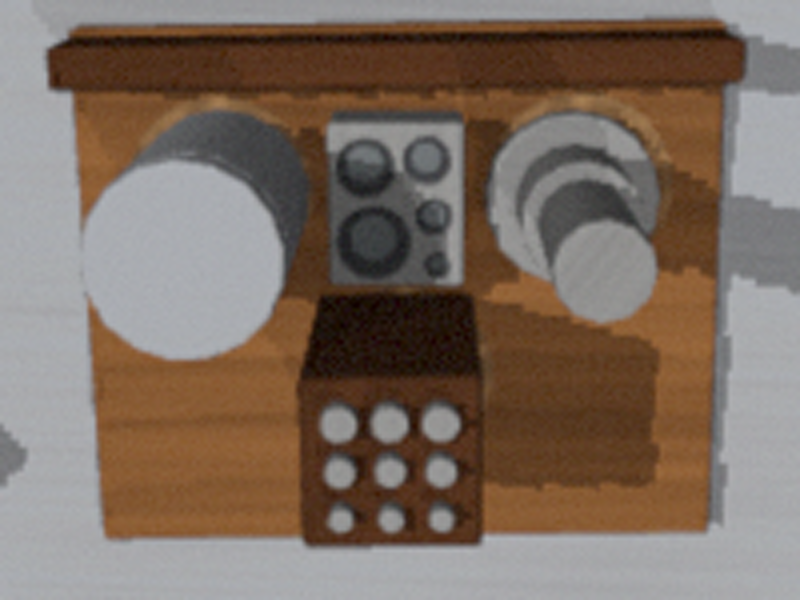

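View pics/w1b.png

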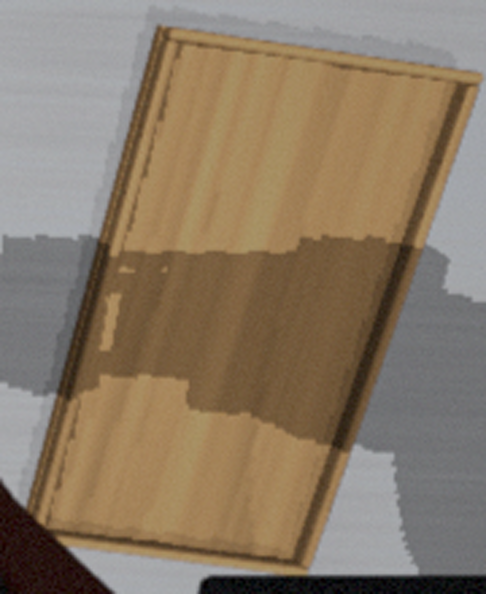

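```bash
cat > m1.py <<'E'
from h import *
addwrist("w1",np.load("pics/w1.npy"))
A=lambda p:c2f(p,(205,140),4); B=lambda p:c2f(p,(460,125),2.7)
q,e=fit([.55,-.02,.05],[("w1",[[-75,90,10],[-75,-90,10],[61,90,40],[61,-90,40]],A([[105,538],[708,530],[48,89],[745,80]]))]);print("board",q,e.tolist())
qb,e=fit([.575,-.02,.05],[("w1",[[-22,18,36],[-22,-18,36],[22,18,36],[22,-18,36]],A([[329,285],[463,287],[328,122],[462,122]]))]);print("block",qb,e.tolist())
qp,e=fit([.525,-.02,.05],[("w1",[[-22,22,96],[-22,-22,96],[22,22,96],[22,-22,96]],A([[307,544],[480,545],[300,380],[480,378]]))]);print("punch",qp,e.tolist())
can=ray("w1",A([183,259])[0],.098);man=ray("w1",A([605,271])[0],.108);print("can",can,"man",man, "manfoot",ray("w1",A([573,195])[0],.02))
qt,e=fit([.52,-.3,-.11],[("w1",[[-115,65,14],[115,65,14],[-115,-65,14],[115,-65,14]],B([[38,530],[163,28],[306,570],[480,77]]))]);print("tray",qt,e.tolist())
def loc(q,p):
    d=np.array(p[:2])-q[:2];c,s=np.cos(q[2]),np.sin(q[2]);return (np.array([c*d[0]+s*d[1],-s*d[0]+c*d[1]])*1e3).round(1)
for n,p in(("can",can),("man",man),("punch",qp),("block",qb)):print(n,loc(q,p))
# where the others' cameras say same points vs w1
for n in("scene","side"):
    print(n,"bd",proj(n,T2(q,[[-75,-90,10],[-75,90,0],[75,90,0],[75,-90,0]])).round(1).tolist(),"tray",proj(n,T2(qt,[[-115,65,14],[115,65,14],[-115,-65,14],[115,-65,14]])).round(1).tolist())
E
python3 m1.py
```

```text
board [ 0.54705016 -0.01450326  0.05968027] [[-0.5, 0.1], [0.6, 0.3], [-0.4, -0.1], [0.4, -0.2]]
block [ 0.57569361 -0.01198128  0.04375911] [[-0.1, 0.2], [-0.0, -0.2], [-0.4, -0.1], [0.6, 0.0]]
punch [ 0.52432491 -0.01427994  0.05691556] [[-1.1, 1.5], [0.9, 0.8], [-0.8, -0.9], [0.9, -0.9]]
can [0.57254575 0.03570735 0.098     ] man [ 0.57645862 -0.06035219  0.108     ] manfoot [ 0.57774544 -0.06019525  0.02      ]
tray [ 0.52335023 -0.29616317 -0.08361957] [[-3.5, 5.1], [0.3, -0.6], [0.6, 2.7], [0.1, -2.7]]
can [28.4 48.6]
man [ 26.6 -47.5]
punch [-22.7   1.6]
block [28.7  0.8]
scene bd [[239.1, 225.4], [320.2, 195.2], [363.1, 242.3], [277.7, 283.5]] tray [[169.8, 222.8], [200.2, 319.8], [97.2, 243.5], [114.5, 349.6]]
side bd [[405.0, 257.7], [359.6, 297.8], [305.3, 272.9], [352.5, 241.2]] tray [[454.6, 246.9], [381.8, 214.6], [484.8, 228.6], [412.6, 199.9]]
```

```bash
cat >> h.py <<'E'
def go(x,y,z,yaw=None):
    st=r.state();q=st["eef_rot"];R=Ro.from_quat([q[1],q[2],q[3],q[0]]).as_matrix();d=R.T@(np.array([x,y,z])-st["tcp_pos"])/.025
    y0=np.arctan2(R[1,0],R[0,0]);print("t",round(st["time"],2),"tcp",st["tcp_pos"].round(4),"yaw",round(y0,4),"tilt",R[2].round(4),"units",d.round(2), "w",round(float(st["gripper_width"]),4),"" if yaw is None else f"rz units {-(yaw-y0)/np.radians(4):.2f}",st["contact_force"].round(1))
E
python3 -c "
from h import *
go(.5243,-.0143,.058)"
```

```text
t 2.8 tcp [ 0.582  -0.0224  0.3225] yaw 0.0442 tilt [-6.e-04  8.e-04 -1.e+00] units [-2.29 -0.44 10.58] w 0.088  [-0.1 -0.5  0.3]
```

drive_tool([
  {"angular": [0, 0, 0], "delta_pos": [-0.46, -0.08, 1], "claw": 1},
  {"angular": [0, 0, 0], "delta_pos": [-0.46, -0.08, 1], "claw": 1},
  {"angular": [0, 0, 0], "delta_pos": [-0.46, -0.08, 1], "claw": 1},
  {"angular": [0, 0, 0], "delta_pos": [-0.46, -0.08, 1], "claw": 1},
  {"angular": [0, 0, 0], "delta_pos": [-0.46, -0.08, 1], "claw": 1},
  {"angular": [0, 0, 0], "delta_pos": [0, 0, 1], "claw": 1},
  {"angular": [0, 0, 0], "delta_pos": [0, 0, 0.5], "claw": 1},
  {"angular": [0, 0, 0], "delta_pos": [0, 0, 0.5], "claw": 1},
  {"angular": [0, 0, 0], "delta_pos": [0, 0, 0], "claw": 1},
])

```text
time: 3.55
tcp_pos: [0.5227, -0.0156, 0.1457]
eef_rot: [0.0, 1.0, 0.022, -0.002]
contact_force: [-0.7, -0.3, -0.2]
gripper_width: 0.0875
```

```bash
python3 -c "
from h import *
go(.5243,-.0143,.058,.057)
snap('w2')"
```

```text
t 3.55 tcp [ 0.5227 -0.0156  0.1457] yaw 0.0431 tilt [-3.5e-03  6.0e-04 -1.0e+00] units [ 0.08 -0.05  3.51] w 0.0875 rz units -0.20 [-0.7 -0.3 -0.2]
```

View pics/w2.png

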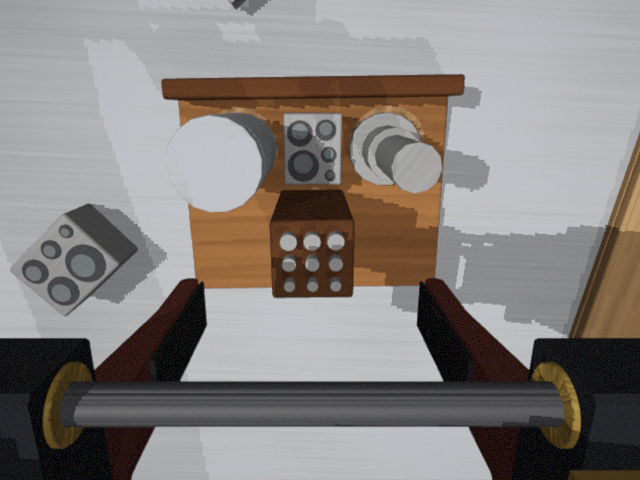

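Wrist image: punch top at about (313,265), centred between the fingers (185–430). Checking its position again from this view.

```bash
python3 -c "
from h import *
addwrist('w2',np.load('pics/w2.npy'))
print(fit([.525,-.02,.05],[('w2',[[-22,22,96],[-22,-22,96],[22,22,96],[22,-22,96]],np.array([[274,297],[353,297],[271,234],[355,234.]]))]))
print(ray('w2',(218,163),.098),ray('w2',(416,165),.108))
print(fit([.525,-.02,.05],[('w2',[[-22,18,36],[-22,-18,36],[22,18,36],[22,-18,36]],np.array([[284,184],[341,184],[284,114],[341,114.]]))]))
"
```

```text
(array([ 0.51734795, -0.0151824 ,  0.05096806]), array([[-1. , 13.3],
       [ 1. , 12.8],
       [-0.8, -1.4],
       [ 0.8, -2. ]]))
[0.57290502 0.03369199 0.098     ] [ 0.57738496 -0.06006741  0.108     ]
(array([ 0.57534596, -0.01228847,  0.04467918]), array([[ 0.3,  0.9],
       [-0.3,  0.8],
       [-1. , -0.7],
       [ 1. , -0.7]]))
```

```bash
python3 - <<'E'
import cv2
a=cv2.imread("pics/w2.png")
cv2.imwrite("pics/w2a.png",cv2.resize(a[180:320,250:380],None,fx=4,fy=4,interpolation=cv2.INTER_CUBIC))
E
```

```text
(no output)
```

View pics/w2a.png

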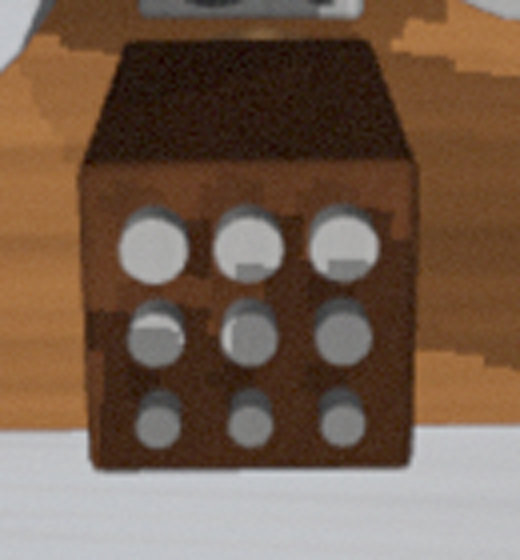

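```bash
python3 -c "
from h import *
addwrist('w2',np.load('pics/w2.npy'))
q,e=fit([.525,-.02,.05],[('w2',[[-22,22,96],[-22,-22,96],[22,22,96],[22,-22,96]],c2f([[91,467],[410,466],[79,165],[416,163]],(250,180),4))]);print(q,e.tolist())
go(q[0],q[1],.058,q[2])"
```

```text
[ 0.524163   -0.01415362  0.05303076] [[-1.0, 2.4], [0.9, 2.0], [-1.0, -1.1], [1.1, -1.3]]
t 3.6 tcp [ 0.5235 -0.0153  0.147 ] yaw 0.0434 tilt [-2.e-03  5.e-04 -1.e+00] units [ 0.04 -0.05  3.56] w 0.0883 rz units -0.14 [-1.1 -0.2  0.5]
```

Good agreement. Descend, grasp with 30 N, lift.

drive_tool([
  {"angular": [0, 0, -0.14], "delta_pos": [0.02, -0.05, 0.8], "claw": 1},
  {"angular": [0, 0, 0], "delta_pos": [0, 0, 0.8], "claw": 1},
  {"angular": [0, 0, 0], "delta_pos": [0, 0, 0.8], "claw": 1},
  {"angular": [0, 0, 0], "delta_pos": [0, 0, 0.6], "claw": 1},
  {"angular": [0, 0, 0], "delta_pos": [0, 0, 0.5], "claw": 1},
  {"angular": [0, 0, 0], "delta_pos": [0, 0, 0], "claw": 1},
  {"angular": [0, 0, 0], "delta_pos": [0, 0, 0], "claw": 1},
], force=30)

```text
time: 4.18
tcp_pos: [0.5253, -0.0131, 0.0608]
eef_rot: [0.0, 1.0, 0.027, 0.0]
contact_force: [0.1, -0.5, -0.2]
gripper_width: 0.0875
```

drive_tool([
  {"angular": [0, 0, 0], "delta_pos": [0, 0, 0], "claw": 0.3},
  {"angular": [0, 0, 0], "delta_pos": [0, 0, 0], "claw": 0.3},
  {"angular": [0, 0, 0], "delta_pos": [0, 0, 0], "claw": 0.2},
  {"angular": [0, 0, 0], "delta_pos": [0, 0, 0], "claw": -0.2},
  {"angular": [0, 0, 0], "delta_pos": [0, 0, 0], "claw": -1},
  {"angular": [0, 0, 0], "delta_pos": [0, 0, 0], "claw": -1},
  {"angular": [0, 0, 0], "delta_pos": [0, 0, 0], "claw": -1},
  {"angular": [0, 0, 0], "delta_pos": [0, 0, 0], "claw": -1},
])

```text
time: 4.85
tcp_pos: [0.5251, -0.0127, 0.0603]
eef_rot: [0.0, 1.0, 0.028, 0.0]
contact_force: [0.1, -1.3, 1.3]
gripper_width: 0.0438
```

```bash
python3 -c "
from h import *
go(.5243,-.0143,.058)"
```

```text
t 4.85 tcp [ 0.5251 -0.0127  0.0603] yaw 0.0551 tilt [ 2.e-04  3.e-04 -1.e+00] units [-0.04  0.06  0.09] w 0.0438  [ 0.1 -1.3  1.3]
```

drive_tool([
  {"angular": [0, 0, 0], "delta_pos": [0, 0, -0.3], "claw": -1},
  {"angular": [0, 0, 0], "delta_pos": [0, 0, -0.7], "claw": -1},
  {"angular": [0, 0, 0], "delta_pos": [0, 0, -1], "claw": -1},
  {"angular": [0, 0, 0], "delta_pos": [0, 0, -1], "claw": -1},
  {"angular": [0, 0, 0], "delta_pos": [0, 0, -1], "claw": -1},
  {"angular": [0, 0, 0], "delta_pos": [0, 0, -1], "claw": -1},
  {"angular": [0, 0, 0], "delta_pos": [-0.29, 0.91, 0], "claw": -1},
  {"angular": [0, 0, 0], "delta_pos": [-0.29, 0.91, 0], "claw": -1},
  {"angular": [0, 0, 0], "delta_pos": [-0.29, 0.91, 0], "claw": -1},
  {"angular": [0, 0, 0], "delta_pos": [-0.29, 0.91, 0], "claw": -1},
])

```text
time: 5.68
tcp_pos: [0.5005, -0.1057, 0.1857]
eef_rot: [0.0, 1.0, 0.028, 0.0]
contact_force: [0.6, 0.2, -1.5]
gripper_width: 0.0441
```

drive_tool([
  {"angular": [0, 0, 0], "delta_pos": [-0.29, 0.91, 0], "claw": -1},
  {"angular": [0, 0, 0], "delta_pos": [-0.29, 0.91, 0], "claw": -1},
  {"angular": [0, 0, 0], "delta_pos": [-0.29, 0.91, 0], "claw": -1},
  {"angular": [0, 0, 0], "delta_pos": [-0.29, 0.91, 0], "claw": -1},
  {"angular": [0, 0, 0], "delta_pos": [-0.29, 0.91, 0], "claw": -1},
  {"angular": [0, 0, 0], "delta_pos": [-0.29, 0.91, 0], "claw": -1},
  {"angular": [0, 0, 0], "delta_pos": [-0.29, 0.91, 0], "claw": -1},
  {"angular": [0, 0, 0], "delta_pos": [-0.29, 0.91, 0], "claw": -1},
  {"angular": [0, 0, 0], "delta_pos": [0, 0, 0], "claw": -1},
  {"angular": [0, 0, 0], "delta_pos": [0, 0, 0], "claw": -1},
])

```text
time: 6.52
tcp_pos: [0.4524, -0.2909, 0.1852]
eef_rot: [-0.0, 1.0, 0.026, -0.0]
contact_force: [0.2, 0.6, -1.8]
gripper_width: 0.0434
```

```bash
python3 -c "
from h import *
go(.4533,-.29,.0553)
snap('w3')
im=r.get_image('scene');cv2.imwrite('pics/s3.png',im[120:380,60:400,::-1].repeat(2,0).repeat(2,1))"
```

```text
t 6.52 tcp [ 0.4524 -0.2909  0.1852] yaw 0.0525 tilt [-4.e-04 -4.e-04 -1.e+00] units [ 0.04 -0.03  5.19] w 0.0434  [ 0.2  0.6 -1.8]
```

View pics/w3.png

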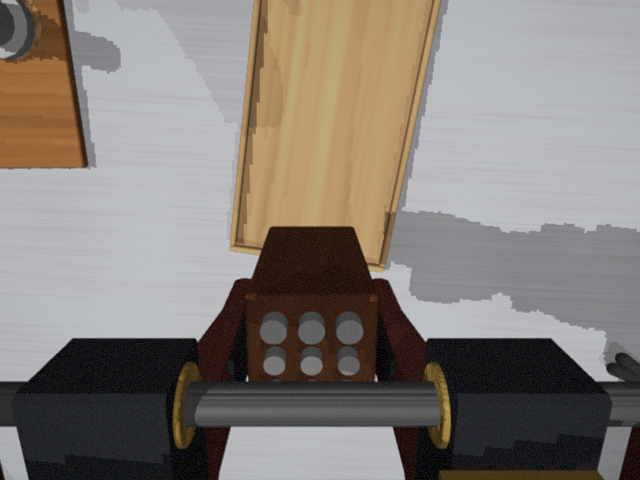

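View pics/s3.png

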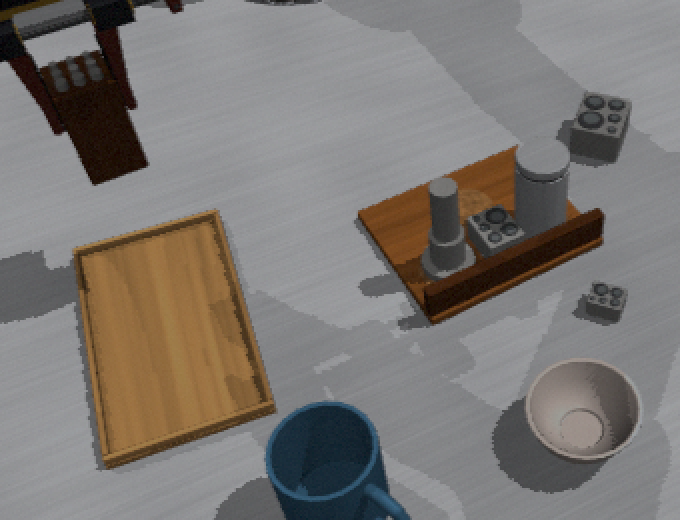

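Held upright over the tray; its near corners show at (232,248) and (384,268). Refine the tray pose from them.

```bash
python3 -c "
from h import *
addwrist('w3',np.load('pics/w3.npy'))
a=ray('w3',(232,247),.014);b=ray('w3',(384,268),.014);print(a,b,np.linalg.norm(a-b))
print(T2([.5235,-.2965,-.11],[[-115,65,14],[-115,-65,14]]))
q=[.5235,-.2965,-.10]
print(T2(q,[[-72,0,0],[0,0,0],[70,0,0]]))
go(.4533,-.29,.0565)"
```

```text
[ 0.4181487  -0.22589452  0.014     ] [ 0.40664164 -0.35179181  0.014     ] 0.12642206678801138
[[ 0.41633064 -0.21926835  0.014     ]
 [ 0.40205946 -0.34848264  0.014     ]]
[[ 0.4518597  -0.28931199  0.        ]
 [ 0.5235     -0.2965      0.        ]
 [ 0.59315029 -0.30348834  0.        ]]
t 6.62 tcp [ 0.4534 -0.2889  0.1852] yaw 0.056 tilt [ 1.e-04 -8.e-04 -1.e+00] units [-0.01  0.05  5.15] w 0.044  [-0.4  0.7 -1.5]
```

drive_tool([
  {"angular": [0, 0, 0], "delta_pos": [0, 0.1, 1], "claw": -1},
  {"angular": [0, 0, 0], "delta_pos": [0, 0.1, 1], "claw": -1},
  {"angular": [0, 0, 0], "delta_pos": [0, 0, 1], "claw": -1},
  {"angular": [0, 0, 0], "delta_pos": [0, 0, 1], "claw": -1},
  {"angular": [0, 0, 0], "delta_pos": [0, 0, 0.5], "claw": -1},
  {"angular": [0, 0, 0], "delta_pos": [0, 0, 0.3], "claw": -1},
  {"angular": [0, 0, 0], "delta_pos": [0, 0, 0.2], "claw": -1},
  {"angular": [0, 0, 0], "delta_pos": [0, 0, 0.1], "claw": -1},
  {"angular": [0, 0, 0], "delta_pos": [0, 0, 0.05], "claw": -1},
  {"angular": [0, 0, 0], "delta_pos": [0, 0, 0], "claw": -1},
])

```text
time: 7.45
tcp_pos: [0.4541, -0.2949, 0.057]
eef_rot: [0.0, 1.0, 0.028, 0.0]
contact_force: [-0.1, -0.7, -0.8]
gripper_width: 0.044
```

drive_tool([
  {"angular": [0, 0, 0], "delta_pos": [0, 0, 0.04], "claw": -1},
  {"angular": [0, 0, 0], "delta_pos": [0, 0, 0], "claw": -1},
])

```text
time: 7.62
tcp_pos: [0.4539, -0.2951, 0.056]
eef_rot: [0.0, 1.0, 0.028, 0.0]
contact_force: [-0.8, -0.2, -1.8]
gripper_width: 0.0437
```

drive_tool([
  {"angular": [0, 0, 0], "delta_pos": [0, 0, 0.03], "claw": -1},
  {"angular": [0, 0, 0], "delta_pos": [0, 0, 0], "claw": -1},
  {"angular": [0, 0, 0], "delta_pos": [0, 0, 0], "claw": 0.2},
  {"angular": [0, 0, 0], "delta_pos": [0, 0, 0], "claw": 0.6},
  {"angular": [0, 0, 0], "delta_pos": [0, 0, 0], "claw": 1},
  {"angular": [0, 0, 0], "delta_pos": [0, 0, 0], "claw": 1},
  {"angular": [0, 0, 0], "delta_pos": [0, 0, 0], "claw": 1},
  {"angular": [0, 0, 0], "delta_pos": [0, 0, -0.5], "claw": 1},
  {"angular": [0, 0, 0], "delta_pos": [0, 0, -1], "claw": 1},
  {"angular": [0, 0, 0], "delta_pos": [0, 0, -1], "claw": 1},
])

```text
time: 8.45
tcp_pos: [0.4528, -0.2944, 0.117]
eef_rot: [-0.001, 1.0, 0.028, -0.001]
contact_force: [0.6, -0.3, 0.1]
gripper_width: 0.0876
```

drive_tool([
  {"angular": [0, 0, 0], "delta_pos": [0, 0, -1], "claw": 1},
  {"angular": [0, 0, 0], "delta_pos": [0, 0, -1], "claw": 1},
  {"angular": [0, 0, 0], "delta_pos": [0, 0, 0], "claw": 1},
  {"angular": [0, 0, 0], "delta_pos": [0, 0, 0], "claw": 1},
])

```text
time: 8.78
tcp_pos: [0.4542, -0.2954, 0.1685]
eef_rot: [0.001, 1.0, 0.028, 0.001]
contact_force: [-0.9, -0.3, -0.5]
gripper_width: 0.0876
```

```bash
python3 -c "
from h import *
im=r.get_image('scene');cv2.imwrite('pics/s4.png',im[120:380,60:400,::-1].repeat(2,0).repeat(2,1))
go(.577,-.060,.165,.055)"
```

```text
t 8.83 tcp [ 0.4534 -0.295   0.1672] yaw 0.0551 tilt [ 4.e-04  5.e-04 -1.e+00] units [ 5.45 -9.11  0.08] w 0.0879 rz units 0.00 [ 0.4 -0.5 -0.4]
```

View pics/s4.png

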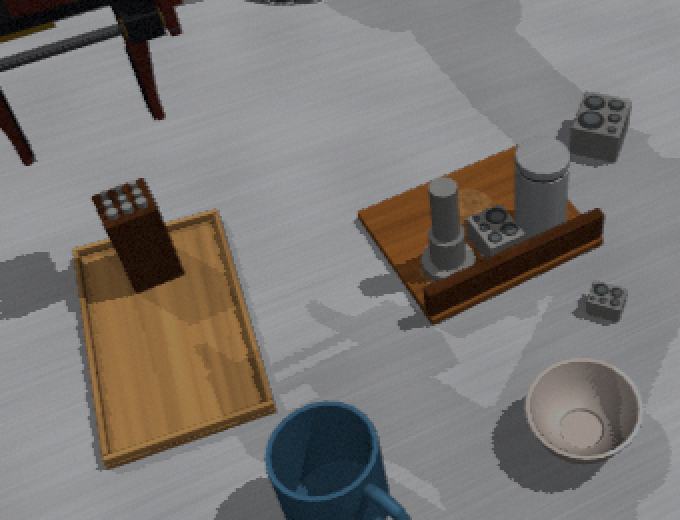

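The punch holder stands in the tray (about (145,245) in the crop). On to the mandrel.

drive_tool([
  {"angular": [0, 0, 0], "delta_pos": [0.545, -0.911, 0], "claw": 1},
  {"angular": [0, 0, 0], "delta_pos": [0.545, -0.911, 0], "claw": 1},
  {"angular": [0, 0, 0], "delta_pos": [0.545, -0.911, 0], "claw": 1},
  {"angular": [0, 0, 0], "delta_pos": [0.545, -0.911, 0], "claw": 1},
  {"angular": [0, 0, 0], "delta_pos": [0.545, -0.911, 0], "claw": 1},
  {"angular": [0, 0, 0], "delta_pos": [0.545, -0.911, 0], "claw": 1},
  {"angular": [0, 0, 0], "delta_pos": [0.545, -0.911, 0], "claw": 1},
  {"angular": [0, 0, 0], "delta_pos": [0.545, -0.911, 0], "claw": 1},
  {"angular": [0, 0, 0], "delta_pos": [0.545, -0.911, 0], "claw": 1},
  {"angular": [0, 0, 0], "delta_pos": [0.545, -0.911, 0], "claw": 1},
])

```text
time: 9.67
tcp_pos: [0.5765, -0.0587, 0.1653]
eef_rot: [-0.0, 1.0, 0.028, -0.001]
contact_force: [0.3, -0.9, 0.0]
gripper_width: 0.0878
```

drive_tool([
  {"angular": [0, 0, 0], "delta_pos": [0, 0, 0], "claw": 1},
  {"angular": [0, 0, 0], "delta_pos": [0, 0, 0], "claw": 1},
])

```text
time: 9.83
tcp_pos: [0.5765, -0.058, 0.1654]
eef_rot: [-0.001, 1.0, 0.029, -0.001]
contact_force: [-0.8, -0.3, -0.5]
gripper_width: 0.088
```

```bash
python3 -c "
from h import *
snap('w5');go(.577,-.060,.060,.055)"
```

```text
t 9.88 tcp [ 0.5762 -0.0597  0.1655] yaw 0.0565 tilt [-2.7e-03 -2.0e-04 -1.0e+00] units [0.04 0.01 4.22] w 0.0878 rz units 0.02 [ 0.2 -0.5 -0.2]
```

View pics/w5.png

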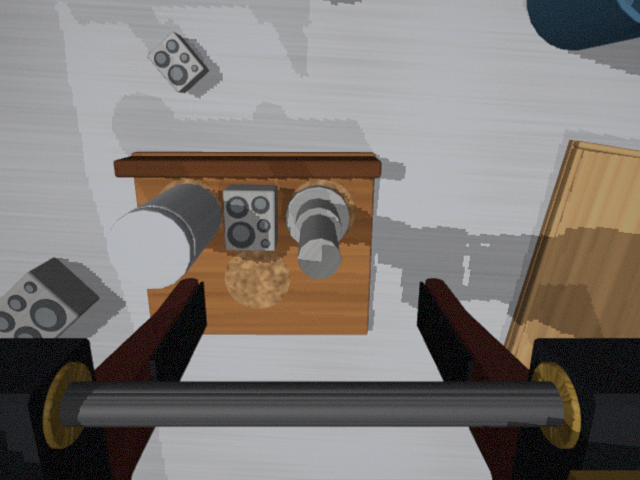

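```bash
python3 -c "
from h import *
addwrist('w5',np.load('pics/w5.npy'))
print('man',ray('w5',(318.5,258.5),.108),'foot',ray('w5',(317,217),.02))
print('can',ray('w5',(151,247),.098))
"; python3 - <<'E'
import cv2
a=cv2.imread("pics/w5.png")
cv2.imwrite("pics/w5a.png",cv2.resize(a[150:300,240:400],None,fx=4,fy=4,interpolation=cv2.INTER_CUBIC))
E
```

```text
man [ 0.57632173 -0.06012423  0.108     ] foot [ 0.57730187 -0.06014024  0.02      ]
can [0.57388451 0.03414049 0.098     ]
```

View pics/w5a.png

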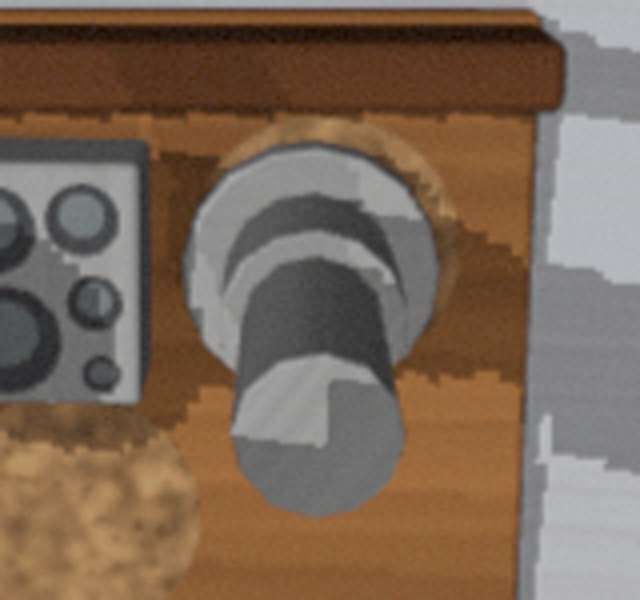

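drive_tool([
  {"angular": [0, 0, 0], "delta_pos": [0.03, 0.02, 1], "claw": 1},
  {"angular": [0, 0, 0], "delta_pos": [0, 0, 1], "claw": 1},
  {"angular": [0, 0, 0], "delta_pos": [0, 0, 1], "claw": 1},
  {"angular": [0, 0, 0], "delta_pos": [0, 0, 0.7], "claw": 1},
  {"angular": [0, 0, 0], "delta_pos": [0, 0, 0.5], "claw": 0.6},
  {"angular": [0, 0, 0], "delta_pos": [0, 0, 0], "claw": 0.2},
  {"angular": [0, 0, 0], "delta_pos": [0, 0, 0], "claw": -0.2},
  {"angular": [0, 0, 0], "delta_pos": [0, 0, 0], "claw": -0.3},
  {"angular": [0, 0, 0], "delta_pos": [0, 0, 0], "claw": -0.4},
  {"angular": [0, 0, 0], "delta_pos": [0, 0, 0], "claw": -1},
], force=40)

```text
time: 10.72
tcp_pos: [0.5785, -0.0606, 0.0633]
eef_rot: [0.0, 1.0, 0.028, 0.001]
contact_force: [-0.2, -0.7, 0.5]
gripper_width: 0.0513
```

drive_tool([
  {"angular": [0, 0, 0], "delta_pos": [0, 0, 0], "claw": -1},
  {"angular": [0, 0, 0], "delta_pos": [0, 0, 0], "claw": -1},
  {"angular": [0, 0, 0], "delta_pos": [0, 0, 0], "claw": -1},
])

```text
time: 10.97
tcp_pos: [0.5779, -0.0605, 0.0625]
eef_rot: [0.0, 1.0, 0.028, 0.0]
contact_force: [-0.2, 0.9, -1.1]
gripper_width: 0.0313
```

```bash
python3 -c "
from h import *
go(.5243,-.298,.185)"
```

```text
t 10.97 tcp [ 0.5779 -0.0605  0.0625] yaw 0.0552 tilt [ 6.e-04  2.e-04 -1.e+00] units [-2.66  9.37 -4.9 ] w 0.0313  [-0.2  0.9 -1.1]
```

drive_tool([
  {"angular": [0, 0, 0], "delta_pos": [0, 0, 0], "claw": -1},
  {"angular": [0, 0, 0], "delta_pos": [0, 0, 0], "claw": -1},
  {"angular": [0, 0, 0], "delta_pos": [0, 0, 0], "claw": -1},
  {"angular": [0, 0, 0], "delta_pos": [0, 0, 0], "claw": -1},
])

```text
time: 11.3
tcp_pos: [0.5778, -0.0605, 0.0622]
eef_rot: [0.0, 1.0, 0.028, 0.0]
contact_force: [-0.1, 0.9, 1.6]
gripper_width: 0.0236
```

```bash
python3 -c "
from h import *
go(.5243,-.298,.185)"
```

```text
t 11.3 tcp [ 0.5778 -0.0605  0.0622] yaw 0.0552 tilt [ 0.e+00  2.e-04 -1.e+00] units [-2.66  9.37 -4.91] w 0.0236  [-0.1  0.9  1.6]
```

drive_tool([
  {"angular": [0, 0, 0], "delta_pos": [0, 0, -0.4], "claw": -1},
  {"angular": [0, 0, 0], "delta_pos": [0, 0, -0.8], "claw": -1},
  {"angular": [0, 0, 0], "delta_pos": [0, 0, -0.9], "claw": -1},
  {"angular": [0, 0, 0], "delta_pos": [0, 0, -1], "claw": -1},
  {"angular": [0, 0, 0], "delta_pos": [0, 0, -1], "claw": -1},
  {"angular": [0, 0, 0], "delta_pos": [0, 0, -0.8], "claw": -1},
  {"angular": [0, 0, 0], "delta_pos": [-0.266, 0.937, 0], "claw": -1},
  {"angular": [0, 0, 0], "delta_pos": [-0.266, 0.937, 0], "claw": -1},
  {"angular": [0, 0, 0], "delta_pos": [-0.266, 0.937, 0], "claw": -1},
  {"angular": [0, 0, 0], "delta_pos": [-0.266, 0.937, 0], "claw": -1},
])

```text
time: 12.13
tcp_pos: [0.5558, -0.1561, 0.1852]
eef_rot: [-0.0, 1.0, 0.028, -0.0]
contact_force: [-0.1, -0.6, -2.9]
gripper_width: 0.0238
```

drive_tool([
  {"angular": [0, 0, 0], "delta_pos": [-0.266, 0.937, 0], "claw": -1},
  {"angular": [0, 0, 0], "delta_pos": [-0.266, 0.937, 0], "claw": -1},
  {"angular": [0, 0, 0], "delta_pos": [-0.266, 0.937, 0], "claw": -1},
  {"angular": [0, 0, 0], "delta_pos": [-0.266, 0.937, 0], "claw": -1},
  {"angular": [0, 0, 0], "delta_pos": [-0.266, 0.937, 0], "claw": -1},
  {"angular": [0, 0, 0], "delta_pos": [-0.266, 0.937, 0], "claw": -1},
  {"angular": [0, 0, 0], "delta_pos": [0, 0, 0], "claw": -1},
  {"angular": [0, 0, 0], "delta_pos": [0, 0, 0], "claw": -1},
])

```text
time: 12.8
tcp_pos: [0.5233, -0.2994, 0.1846]
eef_rot: [-0.0, 1.0, 0.026, -0.0]
contact_force: [0.7, -0.1, -2.0]
gripper_width: 0.0233
```

```bash
python3 -c "
from h import *
go(.5243,-.298,.0575)
im=r.get_image('scene');cv2.imwrite('pics/s5.png',im[120:380,60:400,::-1].repeat(2,0).repeat(2,1))"
```

```text
t 12.8 tcp [ 0.5233 -0.2994  0.1846] yaw 0.0522 tilt [-7.e-04 -2.e-04 -1.e+00] units [ 0.05 -0.05  5.09] w 0.0233  [ 0.7 -0.1 -2. ]
```

View pics/s5.png

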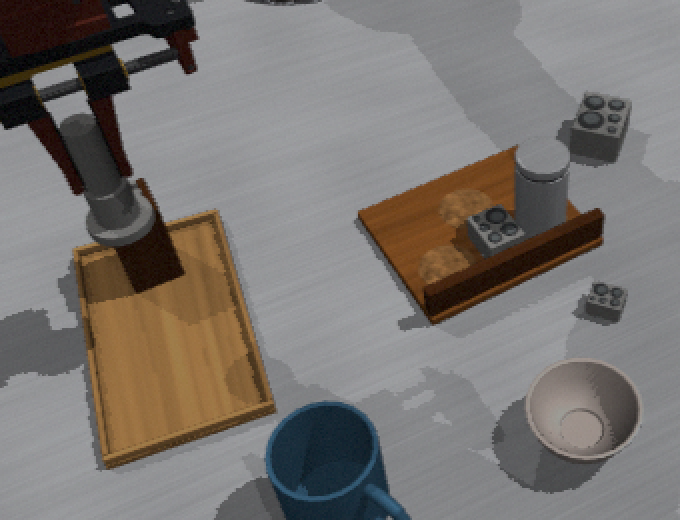

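The mandrel hangs upright over the tray, clear of the punch holder. Lowering it.

drive_tool([
  {"angular": [0, 0, 0], "delta_pos": [0.05, -0.03, 1], "claw": -1},
  {"angular": [0, 0, 0], "delta_pos": [0, 0, 1], "claw": -1},
  {"angular": [0, 0, 0], "delta_pos": [0, 0, 1], "claw": -1},
  {"angular": [0, 0, 0], "delta_pos": [0, 0, 0.9], "claw": -1},
  {"angular": [0, 0, 0], "delta_pos": [0, 0, 0.5], "claw": -1},
  {"angular": [0, 0, 0], "delta_pos": [0, 0, 0.3], "claw": -1},
  {"angular": [0, 0, 0], "delta_pos": [0, 0, 0.2], "claw": -1},
  {"angular": [0, 0, 0], "delta_pos": [0, 0, 0.1], "claw": -1},
  {"angular": [0, 0, 0], "delta_pos": [0, 0, 0.03], "claw": -1},
  {"angular": [0, 0, 0], "delta_pos": [0, 0, 0], "claw": -1},
])

```text
time: 13.68
tcp_pos: [0.5261, -0.2974, 0.0598]
eef_rot: [0.0, 1.0, 0.028, 0.001]
contact_force: [-0.3, 0.1, -2.2]
gripper_width: 0.0236
```

drive_tool([
  {"angular": [0, 0, 0], "delta_pos": [0, 0, 0], "claw": -1},
])

```text
time: 13.77
tcp_pos: [0.5261, -0.2975, 0.0599]
eef_rot: [0.0, 1.0, 0.028, 0.001]
contact_force: [-0.0, 0.2, -2.7]
gripper_width: 0.0233
```

drive_tool([
  {"angular": [0, 0, 0], "delta_pos": [0, 0, 0.07], "claw": -1},
  {"angular": [0, 0, 0], "delta_pos": [0, 0, 0.03], "claw": -1},
  {"angular": [0, 0, 0], "delta_pos": [0, 0, 0.02], "claw": -1},
  {"angular": [0, 0, 0], "delta_pos": [0, 0, 0], "claw": -1},
  {"angular": [0, 0, 0], "delta_pos": [0, 0, 0], "claw": -1},
])

```text
time: 14.18
tcp_pos: [0.526, -0.2975, 0.0572]
eef_rot: [0.0, 1.0, 0.028, 0.001]
contact_force: [-2.0, 1.0, 6.7]
gripper_width: 0.0235
```

drive_tool([
  {"angular": [0, 0, 0], "delta_pos": [0, 0, 0], "claw": -0.2},
  {"angular": [0, 0, 0], "delta_pos": [0, 0, 0], "claw": 0.2},
  {"angular": [0, 0, 0], "delta_pos": [0, 0, 0], "claw": 0.6},
  {"angular": [0, 0, 0], "delta_pos": [0, 0, 0], "claw": 1},
  {"angular": [0, 0, 0], "delta_pos": [0, 0, 0], "claw": 1},
  {"angular": [0, 0, 0], "delta_pos": [0, 0, 0], "claw": 1},
  {"angular": [0, 0, 0], "delta_pos": [0, 0, -0.6], "claw": 1},
  {"angular": [0, 0, 0], "delta_pos": [0, 0, -1], "claw": 1},
  {"angular": [0, 0, 0], "delta_pos": [0, 0, -1], "claw": 1},
  {"angular": [0, 0, 0], "delta_pos": [0, 0, -1], "claw": 1},
])

```text
time: 15.02
tcp_pos: [0.5252, -0.297, 0.1466]
eef_rot: [-0.0, 1.0, 0.028, -0.0]
contact_force: [0.2, -0.1, -0.3]
gripper_width: 0.0859
```

drive_tool([
  {"angular": [0, 0, 0], "delta_pos": [0, 0, -0.9], "claw": 1},
  {"angular": [0, 0, 0], "delta_pos": [0, 0, 0], "claw": 1},
  {"angular": [0, 0, 0], "delta_pos": [0, 0, 0], "claw": 1},
])

```text
time: 15.27
tcp_pos: [0.5262, -0.2975, 0.1696]
eef_rot: [0.001, 1.0, 0.028, 0.001]
contact_force: [-0.3, -0.2, -0.9]
gripper_width: 0.0878
```

```bash
python3 -c "
from h import *
go(.573,.0345,.165,.055)
im=r.get_image('scene');cv2.imwrite('pics/s6.png',im[120:380,60:400,::-1].repeat(2,0).repeat(2,1))"
```

```text
t 15.27 tcp [ 0.5262 -0.2975  0.1696] yaw 0.0551 tilt [ 0.0023  0.0015 -1.    ] units [  2.6  -13.16   0.17] w 0.0878 rz units 0.00 [-0.3 -0.2 -0.9]
```

View pics/s6.png

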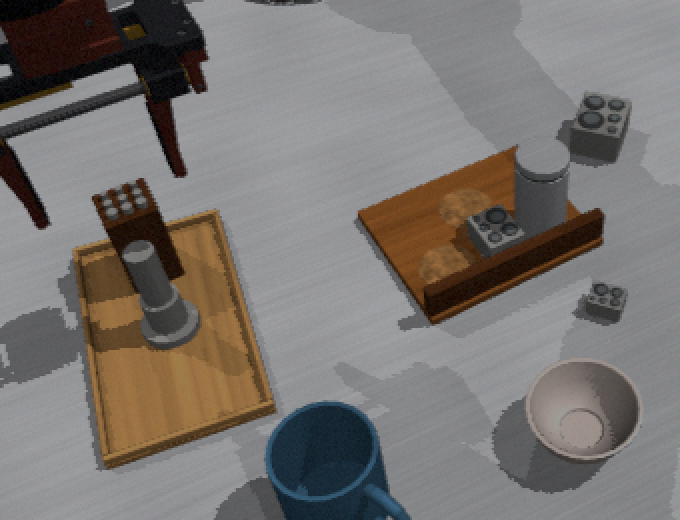

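The mandrel stands in the tray. Next is the canister.

drive_tool([
  {"angular": [0, 0, 0], "delta_pos": [0.2, -0.94, 0], "claw": 1},
  {"angular": [0, 0, 0], "delta_pos": [0.2, -0.94, 0], "claw": 1},
  {"angular": [0, 0, 0], "delta_pos": [0.2, -0.94, 0], "claw": 1},
  {"angular": [0, 0, 0], "delta_pos": [0.2, -0.94, 0], "claw": 1},
  {"angular": [0, 0, 0], "delta_pos": [0.2, -0.94, 0], "claw": 1},
  {"angular": [0, 0, 0], "delta_pos": [0.2, -0.94, 0], "claw": 1},
  {"angular": [0, 0, 0], "delta_pos": [0.2, -0.94, 0], "claw": 1},
  {"angular": [0, 0, 0], "delta_pos": [0.2, -0.94, 0], "claw": 1},
  {"angular": [0, 0, 0], "delta_pos": [0.2, -0.94, 0], "claw": 1},
  {"angular": [0, 0, 0], "delta_pos": [0.2, -0.94, 0], "claw": 1},
])

```text
time: 16.15
tcp_pos: [0.5615, -0.0586, 0.1666]
eef_rot: [-0.0, 1.0, 0.028, -0.001]
contact_force: [0.2, -0.0, 0.7]
gripper_width: 0.0876
```

drive_tool([
  {"angular": [0, 0, 0], "delta_pos": [0.2, -0.94, 0], "claw": 1},
  {"angular": [0, 0, 0], "delta_pos": [0.2, -0.94, 0], "claw": 1},
  {"angular": [0, 0, 0], "delta_pos": [0.2, -0.94, 0], "claw": 1},
  {"angular": [0, 0, 0], "delta_pos": [0.0, -0.94, 0], "claw": 1},
  {"angular": [0, 0, 0], "delta_pos": [0, 0, 0], "claw": 1},
  {"angular": [0, 0, 0], "delta_pos": [0, 0, 0], "claw": 1},
])

```text
time: 16.65
tcp_pos: [0.5712, 0.0364, 0.1668]
eef_rot: [-0.0, 1.0, 0.029, -0.001]
contact_force: [0.1, -0.9, 0.3]
gripper_width: 0.0879
```

```bash
python3 -c "
from h import *
snap('w7');go(.573,.0345,.058,.055)"
```

```text
t 16.7 tcp [0.5715 0.0347 0.167 ] yaw 0.0561 tilt [-2.4e-03  4.0e-04 -1.0e+00] units [0.07 0.01 4.36] w 0.0875 rz units 0.02 [ 0.1 -0.3 -0.6]
```

View pics/w7.png

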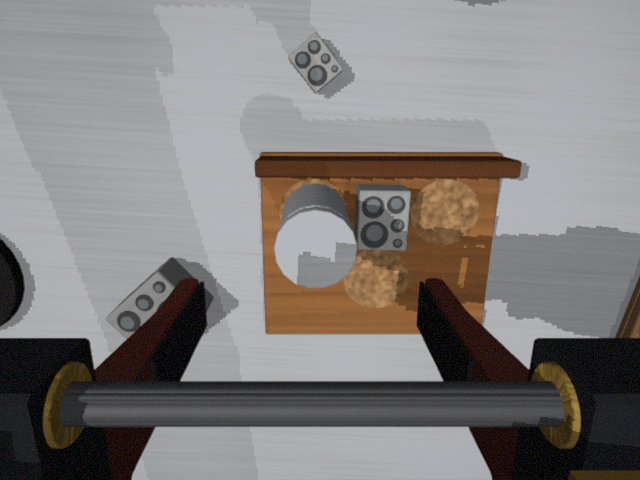

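```bash
python3 -c "
from h import *
addwrist('w7',np.load('pics/w7.npy'))
p=ray('w7',(316,247.5),.098);print(p);go(p[0],p[1],.058)
q,e=fit([.5757,-.012,.05],[('w7',[[-22,18,36],[-22,-18,36],[22,18,36],[22,-18,36]],np.array([[356.5,250],[408.5,249],[359,188],[410,189.]]))]);print(q,e.tolist())
print('spots',ray('w7',(448,212),.01),ray('w7',(375,279),.01))
"
```

```text
[0.57348481 0.03562089 0.098     ]
t 16.7 tcp [0.5715 0.0347 0.167 ] yaw 0.0561 tilt [-2.4e-03  4.0e-04 -1.0e+00] units [ 0.09 -0.03  4.36] w 0.0875  [ 0.1 -0.3 -0.6]
[ 0.5765726  -0.01232242  0.06767045] [[0.7, -0.5], [-1.3, 0.1], [-0.4, 1.0], [0.8, -0.4]]
spots [ 0.57907971 -0.06572371  0.01      ] [ 0.52093872 -0.01571544  0.01      ]
```

drive_tool([
  {"angular": [0, 0, 0], "delta_pos": [0.06, -0.03, 1], "claw": 1},
  {"angular": [0, 0, 0], "delta_pos": [0, 0, 1], "claw": 1},
  {"angular": [0, 0, 0], "delta_pos": [0, 0, 1], "claw": 1},
  {"angular": [0, 0, 0], "delta_pos": [0, 0, 0.8], "claw": 1},
  {"angular": [0, 0, 0], "delta_pos": [0, 0, 0.5], "claw": 1},
  {"angular": [0, 0, 0], "delta_pos": [0, 0, 0], "claw": 0.4},
  {"angular": [0, 0, 0], "delta_pos": [0, 0, 0], "claw": 0.3},
  {"angular": [0, 0, 0], "delta_pos": [0, 0, 0], "claw": 0.2},
  {"angular": [0, 0, 0], "delta_pos": [0, 0, 0], "claw": 0},
  {"angular": [0, 0, 0], "delta_pos": [0, 0, 0], "claw": -1},
], force=30)

```text
time: 17.53
tcp_pos: [0.5745, 0.0357, 0.0621]
eef_rot: [0.0, 1.0, 0.028, 0.001]
contact_force: [-0.5, -0.2, 0.4]
gripper_width: 0.0579
```

drive_tool([
  {"angular": [0, 0, 0], "delta_pos": [0, 0, 0], "claw": -1},
  {"angular": [0, 0, 0], "delta_pos": [0, 0, 0], "claw": -1},
  {"angular": [0, 0, 0], "delta_pos": [0, 0, 0], "claw": -1},
])

```text
time: 17.78
tcp_pos: [0.5743, 0.0357, 0.0617]
eef_rot: [0.0, 1.0, 0.028, 0.001]
contact_force: [0.1, -1.2, 5.0]
gripper_width: 0.048
```

```bash
python3 -c "
from h import *
go(.593,-.305,.185)"
```

```text
t 17.78 tcp [0.5743 0.0357 0.0617] yaw 0.0552 tilt [ 1.4e-03  2.0e-04 -1.0e+00] units [ 0.   13.65 -4.93] w 0.048  [ 0.1 -1.2  5. ]
```

drive_tool([
  {"angular": [0, 0, 0], "delta_pos": [0, 0, -0.4], "claw": -1},
  {"angular": [0, 0, 0], "delta_pos": [0, 0, -0.8], "claw": -1},
  {"angular": [0, 0, 0], "delta_pos": [0, 0, -0.9], "claw": -1},
  {"angular": [0, 0, 0], "delta_pos": [0, 0, -1], "claw": -1},
  {"angular": [0, 0, 0], "delta_pos": [0, 0, -1], "claw": -1},
  {"angular": [0, 0, 0], "delta_pos": [0, 0, -1], "claw": -1},
  {"angular": [0, 0, 0], "delta_pos": [0, 0.9, -0.2], "claw": -1},
  {"angular": [0, 0, 0], "delta_pos": [0, 0.9, 0], "claw": -1},
  {"angular": [0, 0, 0], "delta_pos": [0, 0.9, 0], "claw": -1},
  {"angular": [0, 0, 0], "delta_pos": [0, 0.9, 0], "claw": -1},
])

```text
time: 18.62
tcp_pos: [0.5783, -0.0549, 0.1941]
eef_rot: [0.0, 1.0, 0.028, 0.0]
contact_force: [-0.1, -0.7, -1.8]
gripper_width: 0.0476
```

drive_tool([
  {"angular": [0, 0, 0], "delta_pos": [0, 0.9, 0], "claw": -1},
  {"angular": [0, 0, 0], "delta_pos": [0, 0.9, 0], "claw": -1},
  {"angular": [0, 0, 0], "delta_pos": [0, 0.9, 0], "claw": -1},
  {"angular": [0, 0, 0], "delta_pos": [0, 0.9, 0], "claw": -1},
  {"angular": [0, 0, 0], "delta_pos": [0, 0.9, 0], "claw": -1},
  {"angular": [0, 0, 0], "delta_pos": [0, 0.9, 0], "claw": -1},
  {"angular": [0, 0, 0], "delta_pos": [0, 0.9, 0], "claw": -1},
  {"angular": [0, 0, 0], "delta_pos": [0, 0.9, 0], "claw": -1},
  {"angular": [0, 0, 0], "delta_pos": [0, 0.9, 0], "claw": -1},
  {"angular": [0, 0, 0], "delta_pos": [0, 0.9, 0], "claw": -1},
])

```text
time: 19.45
tcp_pos: [0.5907, -0.2795, 0.1937]
eef_rot: [-0.0, 1.0, 0.028, -0.0]
contact_force: [0.4, -0.4, -1.5]
gripper_width: 0.0475
```

drive_tool([
  {"angular": [0, 0, 0], "delta_pos": [0, 0.9, 0], "claw": -1},
  {"angular": [0, 0, 0], "delta_pos": [0, 0, 0], "claw": -1},
  {"angular": [0, 0, 0], "delta_pos": [0, 0, 0], "claw": -1},
])

```text
time: 19.7
tcp_pos: [0.5915, -0.3027, 0.1932]
eef_rot: [-0.0, 1.0, 0.026, -0.0]
contact_force: [0.3, 0.3, -1.6]
gripper_width: 0.0474
```

```bash
python3 -c "
from h import *
go(.593,-.305,.0575)
snap('w8');im=r.get_image('scene');cv2.imwrite('pics/s8.png',im[120:420,60:400,::-1].repeat(2,0).repeat(2,1))
print('mugtop',ray('scene',(223,343),.085))"
```

```text
t 19.7 tcp [ 0.5915 -0.3027  0.1932] yaw 0.0526 tilt [-1.e-03 -3.e-04 -1.e+00] units [0.06 0.1  5.43] w 0.0474  [ 0.3  0.3 -1.6]
mugtop [ 0.741213   -0.22896696  0.085     ]
```

View pics/s8.png

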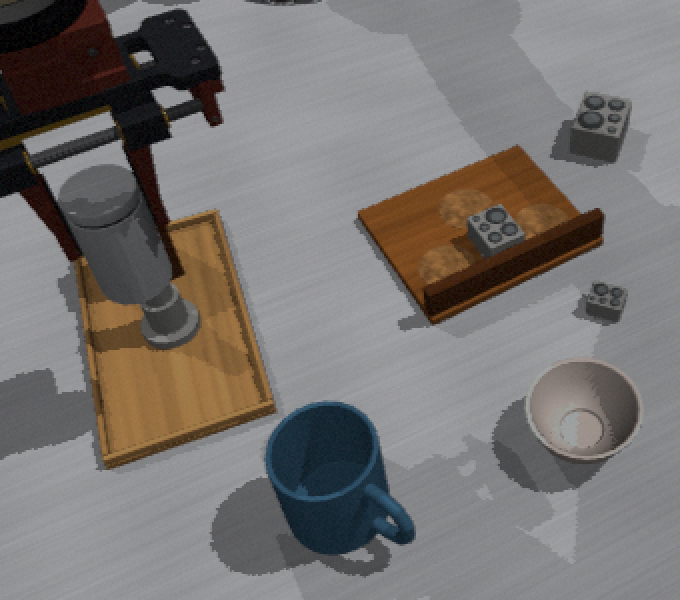

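View pics/w8.png

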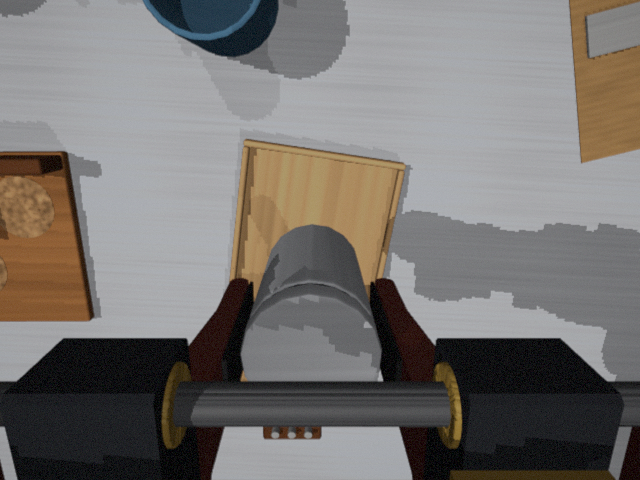

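The canister hangs clear over the free end of the tray, and the mug is 0.15 m away. Lowering it.

drive_tool([
  {"angular": [0, 0, 0], "delta_pos": [0.12, 0.05, 1], "claw": -1},
  {"angular": [0, 0, 0], "delta_pos": [0.05, 0, 1], "claw": -1},
  {"angular": [0, 0, 0], "delta_pos": [0, 0, 1], "claw": -1},
  {"angular": [0, 0, 0], "delta_pos": [0, 0, 0.9], "claw": -1},
  {"angular": [0, 0, 0], "delta_pos": [0, 0, 0.7], "claw": -1},
  {"angular": [0, 0, 0], "delta_pos": [0, 0, 0.4], "claw": -1},
  {"angular": [0, 0, 0], "delta_pos": [0, 0, 0.2], "claw": -1},
  {"angular": [0, 0, 0], "delta_pos": [0, 0, 0.1], "claw": -1},
  {"angular": [0, 0, 0], "delta_pos": [0, 0, 0], "claw": -1},
  {"angular": [0, 0, 0], "delta_pos": [0, 0, 0], "claw": -1},
])

```text
time: 20.63
tcp_pos: [0.5974, -0.3023, 0.0621]
eef_rot: [0.0, 1.0, 0.028, 0.001]
contact_force: [0.2, -0.3, -1.9]
gripper_width: 0.0477
```

drive_tool([
  {"angular": [0, 0, 0], "delta_pos": [0, 0, 0.12], "claw": -1},
  {"angular": [0, 0, 0], "delta_pos": [0, 0, 0.06], "claw": -1},
  {"angular": [0, 0, 0], "delta_pos": [0, 0, 0.03], "claw": -1},
  {"angular": [0, 0, 0], "delta_pos": [0, 0, 0], "claw": -1},
  {"angular": [0, 0, 0], "delta_pos": [0, 0, 0], "claw": -1},
])

```text
time: 21.05
tcp_pos: [0.5972, -0.3025, 0.0567]
eef_rot: [0.0, 1.0, 0.028, 0.001]
contact_force: [0.0, 1.3, 5.5]
gripper_width: 0.0475
```

Contact (5.5 N up). Release and rise.

drive_tool([
  {"angular": [0, 0, 0], "delta_pos": [0, 0, 0], "claw": 0.2},
  {"angular": [0, 0, 0], "delta_pos": [0, 0, 0], "claw": 0.5},
  {"angular": [0, 0, 0], "delta_pos": [0, 0, 0], "claw": 1},
  {"angular": [0, 0, 0], "delta_pos": [0, 0, 0], "claw": 1},
  {"angular": [0, 0, 0], "delta_pos": [0, 0, 0], "claw": 1},
  {"angular": [0, 0, 0], "delta_pos": [0, 0, -0.6], "claw": 1},
  {"angular": [0, 0, 0], "delta_pos": [0, 0, -1], "claw": 1},
  {"angular": [0, 0, 0], "delta_pos": [0, 0, -1], "claw": 1},
  {"angular": [0, 0, 0], "delta_pos": [0, 0, -1], "claw": 1},
  {"angular": [0, 0, 0], "delta_pos": [0, 0, -1], "claw": 1},
])

```text
time: 21.88
tcp_pos: [0.5965, -0.3021, 0.1716]
eef_rot: [-0.0, 1.0, 0.028, -0.0]
contact_force: [0.2, 0.7, -0.1]
gripper_width: 0.088
```

drive_tool([
  {"angular": [0, 0, 0], "delta_pos": [0, 0, 0], "claw": 1},
  {"angular": [0, 0, 0], "delta_pos": [0, 0, 0], "claw": 1},
])

```text
time: 22.05
tcp_pos: [0.5975, -0.3026, 0.1723]
eef_rot: [0.001, 1.0, 0.028, 0.001]
contact_force: [0.2, -0.3, -0.6]
gripper_width: 0.0877
```

```bash
python3 -c "
from h import *
go(.576,-.0122,.12,.055)
im=r.get_image('scene');cv2.imwrite('pics/s9.png',im[120:420,60:400,::-1].repeat(2,0).repeat(2,1))"
```

```text
t 22.05 tcp [ 0.5975 -0.3026  0.1723] yaw 0.0552 tilt [ 0.0027  0.0016 -1.    ] units [ -0.22 -11.65   2.07] w 0.0877 rz units 0.00 [ 0.2 -0.3 -0.6]
```

View pics/s9.png

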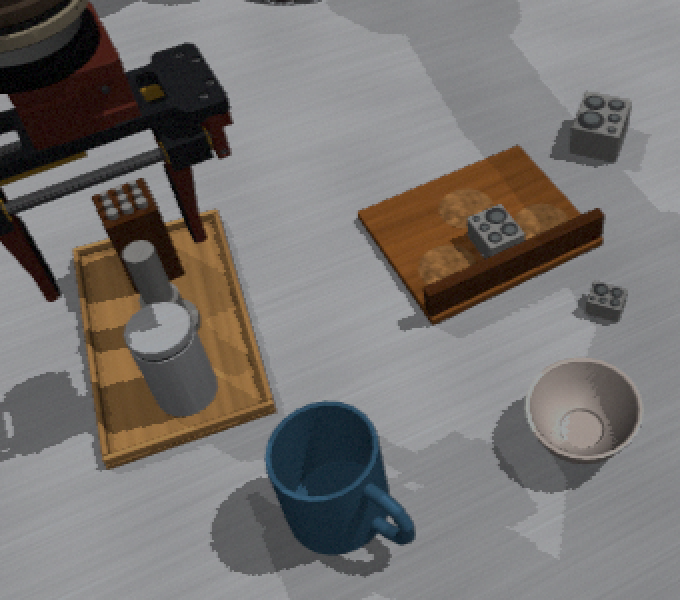

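All three stand in the tray and the block is untouched on the board. Now the block.

drive_tool([
  {"angular": [0, 0, 0], "delta_pos": [0, -0.97, 0], "claw": 1},
  {"angular": [0, 0, 0], "delta_pos": [0, -0.97, 0], "claw": 1},
  {"angular": [0, 0, 0], "delta_pos": [0, -0.97, 0], "claw": 1},
  {"angular": [0, 0, 0], "delta_pos": [0, -0.97, 0], "claw": 1},
  {"angular": [0, 0, 0], "delta_pos": [0, -0.97, 0], "claw": 1},
  {"angular": [0, 0, 0], "delta_pos": [0, -0.97, 0], "claw": 1},
  {"angular": [0, 0, 0], "delta_pos": [0, -0.97, 0], "claw": 1},
  {"angular": [0, 0, 0], "delta_pos": [0, -0.97, 0], "claw": 1},
  {"angular": [0, 0, 0], "delta_pos": [0, -0.97, 0], "claw": 1},
  {"angular": [0, 0, 0], "delta_pos": [-0.2, -0.97, 0], "claw": 1},
])

```text
time: 22.93
tcp_pos: [0.5776, -0.0591, 0.1689]
eef_rot: [-0.0, 1.0, 0.028, -0.001]
contact_force: [0.8, -0.0, 1.0]
gripper_width: 0.0874
```

drive_tool([
  {"angular": [0, 0, 0], "delta_pos": [0, -0.97, 0], "claw": 1},
  {"angular": [0, 0, 0], "delta_pos": [0, -0.97, 0], "claw": 1},
  {"angular": [0, 0, 0], "delta_pos": [0, 0, 0.9], "claw": 1},
  {"angular": [0, 0, 0], "delta_pos": [0, 0, 0.9], "claw": 1},
  {"angular": [0, 0, 0], "delta_pos": [0, 0, 0], "claw": 1},
  {"angular": [0, 0, 0], "delta_pos": [0, 0, 0], "claw": 1},
])

```text
time: 23.43
tcp_pos: [0.5739, -0.0121, 0.1237]
eef_rot: [-0.0, 1.0, 0.028, -0.002]
contact_force: [-0.1, 0.1, 1.1]
gripper_width: 0.0883
```

```bash
python3 -c "
from h import *
snap('w10');go(.576,-.0122,.015,.05)"
```

```text
t 23.48 tcp [ 0.575  -0.0122  0.1251] yaw 0.0549 tilt [-2.1e-03 -3.0e-04 -1.0e+00] units [0.05 0.   4.4 ] w 0.0879 rz units 0.07 [ 0.5  0.4 -0.2]
```

View pics/w10.png

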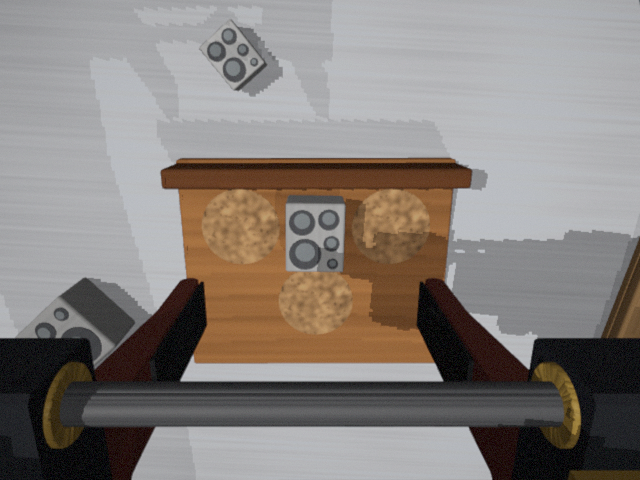

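```bash
python3 -c "
from h import *
addwrist('w10',np.load('pics/w10.npy'))
q,e=fit([.5757,-.012,.05],[('w10',[[-22,18,36],[-22,-18,36],[22,18,36],[22,-18,36]],np.array([[287,272],[344,272],[286,202],[345,202.]]))]);print(q,e.tolist())
go(q[0],q[1],.014,q[2])
for s in((241,227),(391,227),(316,302)):print(ray('w10',s,.01))"
```

```text
[ 0.5759472  -0.01272769  0.05829708] [[-0.4, -0.4], [0.3, -0.5], [-0.8, 0.5], [0.8, 0.4]]
t 23.48 tcp [ 0.575  -0.0122  0.1251] yaw 0.0549 tilt [-2.1e-03 -3.0e-04 -1.0e+00] units [0.04 0.02 4.44] w 0.0879 rz units -0.05 [ 0.5  0.4 -0.2]
[0.5726878  0.03668653 0.01      ]
[ 0.57839023 -0.06321523  0.01      ]
[ 0.52084538 -0.01654654  0.01      ]
```

drive_tool([
  {"angular": [0, 0, 0.1], "delta_pos": [0.03, 0, 1], "claw": 1},
  {"angular": [0, 0, 0], "delta_pos": [0, 0, 1], "claw": 1},
  {"angular": [0, 0, 0], "delta_pos": [0, 0, 1], "claw": 1},
  {"angular": [0, 0, 0], "delta_pos": [0, 0, 0.7], "claw": 1},
  {"angular": [0, 0, 0], "delta_pos": [0, 0, 0.4], "claw": 1},
  {"angular": [0, 0, 0], "delta_pos": [0, 0, 0.2], "claw": 0.6},
  {"angular": [0, 0, 0], "delta_pos": [0, 0, 0], "claw": 0.4},
  {"angular": [0, 0, 0], "delta_pos": [0, 0, 0], "claw": 0.2},
])

```text
time: 24.15
tcp_pos: [0.5771, -0.012, 0.0192]
eef_rot: [0.0, 1.0, 0.024, 0.001]
contact_force: [0.6, -1.0, 0.2]
gripper_width: 0.0714
```

```bash
python3 -c "
from h import *
go(.576,-.0122,.013,.05)"
```

```text
t 24.15 tcp [ 0.5771 -0.012   0.0192] yaw 0.048 tilt [ 1.3e-03  1.0e-04 -1.0e+00] units [-0.05  0.01  0.25] w 0.0714 rz units -0.03 [ 0.6 -1.   0.2]
```

drive_tool([
  {"angular": [0, 0, 0], "delta_pos": [0, 0, 0.15], "claw": 0.2},
  {"angular": [0, 0, 0], "delta_pos": [0, 0, 0.1], "claw": 0.1},
  {"angular": [0, 0, 0], "delta_pos": [0, 0, 0], "claw": 0},
  {"angular": [0, 0, 0], "delta_pos": [0, 0, 0], "claw": -0.1},
  {"angular": [0, 0, 0], "delta_pos": [0, 0, 0], "claw": -0.3},
  {"angular": [0, 0, 0], "delta_pos": [0, 0, 0], "claw": -1},
  {"angular": [0, 0, 0], "delta_pos": [0, 0, 0], "claw": -1},
  {"angular": [0, 0, 0], "delta_pos": [0, 0, 0], "claw": -1},
  {"angular": [0, 0, 0], "delta_pos": [0, 0, 0], "claw": -1},
], force=40)

```text
time: 24.9
tcp_pos: [0.5765, -0.0123, 0.0122]
eef_rot: [0.0, 1.0, 0.024, 0.0]
contact_force: [-1.0, -2.2, 3.9]
gripper_width: 0.0358
```

```bash
python3 -c "
from h import *
go(.5,.318,.12,.05)"
```

```text
t 24.9 tcp [ 0.5765 -0.0123  0.0122] yaw 0.0481 tilt [ 4.e-04  5.e-04 -1.e+00] units [ -2.42 -13.34  -4.32] w 0.0358 rz units -0.03 [-1.  -2.2  3.9]
```

drive_tool([
  {"angular": [0, 0, 0], "delta_pos": [0, 0, -0.3], "claw": -1},
  {"angular": [0, 0, 0], "delta_pos": [0, 0, -0.7], "claw": -1},
  {"angular": [0, 0, 0], "delta_pos": [0, 0, -0.9], "claw": -1},
  {"angular": [0, 0, 0], "delta_pos": [0, 0, -1], "claw": -1},
  {"angular": [0, 0, 0], "delta_pos": [0, 0, -1], "claw": -1},
  {"angular": [0, 0, 0], "delta_pos": [0, 0, -1], "claw": -1},
  {"angular": [0, 0, 0], "delta_pos": [-0.37, -0.953, -0.3], "claw": -1},
  {"angular": [0, 0, 0], "delta_pos": [-0.37, -0.953, 0], "claw": -1},
  {"angular": [0, 0, 0], "delta_pos": [-0.37, -0.953, 0], "claw": -1},
  {"angular": [0, 0, 0], "delta_pos": [-0.37, -0.953, 0], "claw": -1},
])

```text
time: 25.73
tcp_pos: [0.5336, 0.0826, 0.142]
eef_rot: [-0.0, 1.0, 0.024, -0.0]
contact_force: [0.4, 0.1, -4.4]
gripper_width: 0.0354
```

drive_tool([
  {"angular": [0, 0, 0], "delta_pos": [-0.37, -0.953, 0], "claw": -1},
  {"angular": [0, 0, 0], "delta_pos": [-0.37, -0.953, 0], "claw": -1},
  {"angular": [0, 0, 0], "delta_pos": [-0.37, -0.953, 0], "claw": -1},
  {"angular": [0, 0, 0], "delta_pos": [-0.37, -0.953, 0], "claw": -1},
  {"angular": [0, 0, 0], "delta_pos": [-0.37, -0.953, 0], "claw": -1},
  {"angular": [0, 0, 0], "delta_pos": [-0.37, -0.953, 0], "claw": -1},
  {"angular": [0, 0, 0], "delta_pos": [-0.37, -0.953, 0], "claw": -1},
  {"angular": [0, 0, 0], "delta_pos": [-0.37, -0.953, 0], "claw": -1},
  {"angular": [0, 0, 0], "delta_pos": [-0.37, -0.953, 0], "claw": -1},
  {"angular": [0, 0, 0], "delta_pos": [-0.37, -0.953, 0], "claw": -1},
])

```text
time: 26.57
tcp_pos: [0.4294, 0.316, 0.1417]
eef_rot: [0.0, 1.0, 0.024, -0.001]
contact_force: [0.8, 0.2, -4.1]
gripper_width: 0.0357
```

drive_tool([
  {"angular": [0, 0, 0], "delta_pos": [0, 0, 0], "claw": -1},
  {"angular": [0, 0, 0], "delta_pos": [0, 0, 0], "claw": -1},
  {"angular": [0, 0, 0], "delta_pos": [0, 0, 0], "claw": -1},
])

```text
time: 26.82
tcp_pos: [0.4305, 0.3144, 0.1416]
eef_rot: [0.001, 1.0, 0.024, -0.0]
contact_force: [-1.2, -0.5, -3.0]
gripper_width: 0.0358
```

```bash
python3 -c "
from h import *
snap('w11');go(.5,.318,.12,.05)"
```

```text
t 26.87 tcp [0.4309 0.3139 0.1416] yaw 0.0476 tilt [-6.0e-04  1.1e-03 -1.0e+00] units [ 2.77 -0.03  0.86] w 0.0357 rz units -0.03 [ 0.2  0.1 -5.7]
```

View pics/w11.png

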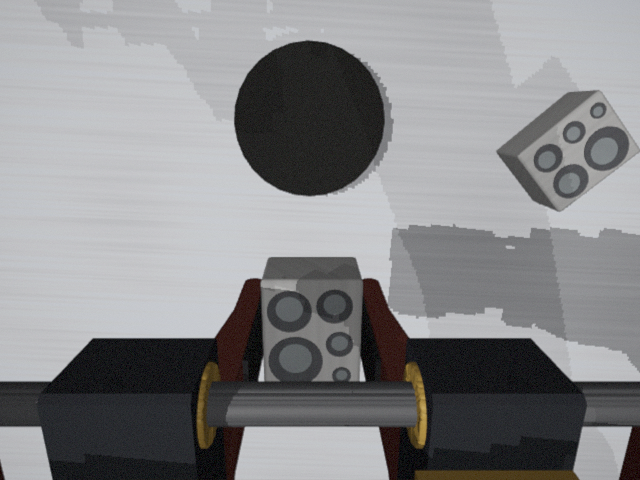

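The block is held, hollows up. The pad is in full view, its circle spanning columns 235–385 and rows 40–196.

```bash
python3 -c "
from h import *
addwrist('w11',np.load('pics/w11.npy'))
im=cv2.imread('pics/w11.png')
m=((im.max(2)<60)&(np.arange(480)[:,None]<210)).astype(np.uint8)
k,l,st,ce=cv2.connectedComponentsWithStats(m);i=1+np.argmax(st[1:,4]);print(st[i],ce[i])
c=max(cv2.findContours((l==i).astype(np.uint8),0,1)[0],key=len)[:,0].astype(float)
P=np.array([ray('w11',p,.012)[:2] for p in c])
s=least_squares(lambda x:np.hypot(P[:,0]-x[0],P[:,1]-x[1])-x[2],[.5,.315,.05],loss='soft_l1',f_scale=.001);print(s.x)
go(s.x[0],s.x[1],.0142)"
```

```text
[  235    41   149   154 17987] [308.99638628 117.79946628]
[0.49988717 0.3210791  0.04861312]
t 26.87 tcp [0.4309 0.3139 0.1416] yaw 0.0476 tilt [-6.0e-04  1.1e-03 -1.0e+00] units [ 2.77 -0.16  5.09] w 0.0357  [ 0.2  0.1 -5.7]
```

drive_tool([
  {"angular": [0, 0, 0], "delta_pos": [0.7, -0.04, 0], "claw": -1},
  {"angular": [0, 0, 0], "delta_pos": [0.7, -0.04, 0], "claw": -1},
  {"angular": [0, 0, 0], "delta_pos": [0.7, -0.04, 0], "claw": -1},
  {"angular": [0, 0, 0], "delta_pos": [0.69, -0.04, 0.3], "claw": -1},
  {"angular": [0, 0, 0], "delta_pos": [0, 0, 1], "claw": -1},
  {"angular": [0, 0, 0], "delta_pos": [0, 0, 1], "claw": -1},
  {"angular": [0, 0, 0], "delta_pos": [0, 0, 1], "claw": -1},
  {"angular": [0, 0, 0], "delta_pos": [0, 0, 0.8], "claw": -1},
  {"angular": [0, 0, 0], "delta_pos": [0, 0, 0.4], "claw": -1},
  {"angular": [0, 0, 0], "delta_pos": [0, 0, 0.2], "claw": -1},
])

```text
time: 27.7
tcp_pos: [0.5001, 0.3206, 0.0226]
eef_rot: [0.001, 1.0, 0.023, -0.001]
contact_force: [0.1, -0.3, -3.7]
gripper_width: 0.0357
```

drive_tool([
  {"angular": [0, 0, 0], "delta_pos": [0, 0, 0.1], "claw": -1},
  {"angular": [0, 0, 0], "delta_pos": [0, 0, 0], "claw": -1},
  {"angular": [0, 0, 0], "delta_pos": [0, 0, 0], "claw": -1},
])

```text
time: 27.95
tcp_pos: [0.5011, 0.3227, 0.023]
eef_rot: [-0.0, 1.0, 0.024, 0.001]
contact_force: [-0.4, 0.1, -4.2]
gripper_width: 0.0356
```

```bash
python3 -c "
from h import *
go(.500,.321,.0142)"
```

```text
t 27.95 tcp [0.5011 0.3227 0.023 ] yaw 0.0479 tilt [ 1.5e-03 -8.0e-04 -1.0e+00] units [-0.05  0.06  0.35] w 0.0356  [-0.4  0.1 -4.2]
```

drive_tool([
  {"angular": [0, 0, 0], "delta_pos": [-0.04, 0.06, 0.15], "claw": -1},
  {"angular": [0, 0, 0], "delta_pos": [0, 0, 0.1], "claw": -1},
  {"angular": [0, 0, 0], "delta_pos": [0, 0, 0.06], "claw": -1},
  {"angular": [0, 0, 0], "delta_pos": [0, 0, 0.03], "claw": -1},
  {"angular": [0, 0, 0], "delta_pos": [0, 0, 0], "claw": -1},
  {"angular": [0, 0, 0], "delta_pos": [0, 0, 0], "claw": -1},
])

```text
time: 28.45
tcp_pos: [0.4996, 0.3207, 0.0141]
eef_rot: [0.0, 1.0, 0.024, 0.0]
contact_force: [-1.8, -2.9, 5.9]
gripper_width: 0.0354
```

Contact. Release and rise; then back to fetch the canister.

drive_tool([
  {"angular": [0, 0, 0], "delta_pos": [0, 0, 0], "claw": 0},
  {"angular": [0, 0, 0], "delta_pos": [0, 0, 0], "claw": 0.3},
  {"angular": [0, 0, 0], "delta_pos": [0, 0, 0], "claw": 0.7},
  {"angular": [0, 0, 0], "delta_pos": [0, 0, 0], "claw": 1},
  {"angular": [0, 0, 0], "delta_pos": [0, 0, 0], "claw": 1},
  {"angular": [0, 0, 0], "delta_pos": [0, 0, -0.6], "claw": 1},
  {"angular": [0, 0, 0], "delta_pos": [0, 0, -1], "claw": 1},
  {"angular": [0, 0, 0], "delta_pos": [0, 0, -1], "claw": 1},
  {"angular": [0, 0, 0], "delta_pos": [-0.5, 0, -1], "claw": 1},
  {"angular": [0, 0, 0], "delta_pos": [-0.8, 0, -1], "claw": 1},
])

```text
time: 29.28
tcp_pos: [0.4681, 0.3189, 0.1293]
eef_rot: [-0.0, 1.0, 0.023, 0.0]
contact_force: [0.3, 0.4, 0.9]
gripper_width: 0.0881
```

drive_tool([
  {"angular": [0, 0, 0], "delta_pos": [-0.8, 0, -1], "claw": 1},
  {"angular": [0, 0, 0], "delta_pos": [-0.8, 0, -0.5], "claw": 1},
  {"angular": [0, 0, 0], "delta_pos": [0, 0, 0], "claw": 1},
  {"angular": [0, 0, 0], "delta_pos": [0, 0, 0], "claw": 1},
])

```text
time: 29.62
tcp_pos: [0.427, 0.3177, 0.167]
eef_rot: [-0.0, 1.0, 0.025, 0.001]
contact_force: [0.1, 0.1, 0.5]
gripper_width: 0.0878
```

```bash
python3 -c "
from h import *
snap('w12');go(.5972,-.3025,.165)"
```

```text
t 29.67 tcp [0.4275 0.3172 0.166 ] yaw 0.0483 tilt [ 0.0011 -0.     -1.    ] units [ 5.58 25.09  0.05] w 0.0881  [ 1.5 -1.1  0.1]
```

View pics/w12.png

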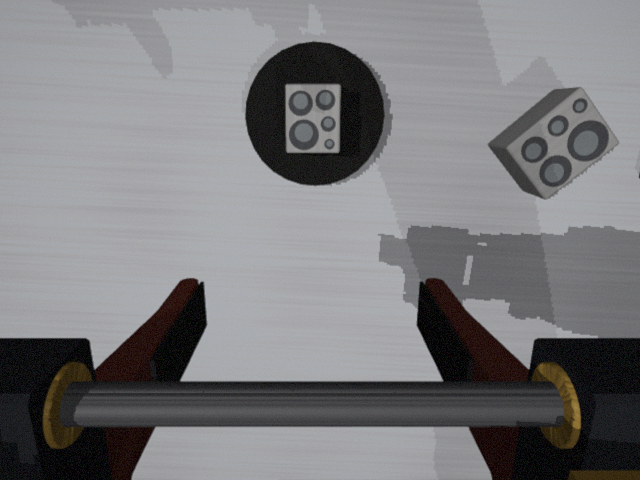

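The block sits centred on the pad (block top (313,118), pad centre (315,114)), hollows up. Now fetching the canister.

drive_tool([
  {"angular": [0, 0, -0.1], "delta_pos": [0.215, 0.965, 0], "claw": 1},
  {"angular": [0, 0, 0], "delta_pos": [0.215, 0.965, 0], "claw": 1},
  {"angular": [0, 0, 0], "delta_pos": [0.215, 0.965, 0], "claw": 1},
  {"angular": [0, 0, 0], "delta_pos": [0.215, 0.965, 0], "claw": 1},
  {"angular": [0, 0, 0], "delta_pos": [0.215, 0.965, 0], "claw": 1},
  {"angular": [0, 0, 0], "delta_pos": [0.215, 0.965, 0], "claw": 1},
  {"angular": [0, 0, 0], "delta_pos": [0.215, 0.965, 0], "claw": 1},
  {"angular": [0, 0, 0], "delta_pos": [0.215, 0.965, 0], "claw": 1},
  {"angular": [0, 0, 0], "delta_pos": [0.215, 0.965, 0], "claw": 1},
  {"angular": [0, 0, 0], "delta_pos": [0.215, 0.965, 0], "claw": 1},
])

```text
time: 30.5
tcp_pos: [0.4944, 0.0773, 0.1646]
eef_rot: [0.0, 1.0, 0.027, -0.001]
contact_force: [-0.4, -0.4, 0.1]
gripper_width: 0.0876
```

drive_tool([
  {"angular": [0, 0, 0], "delta_pos": [0.215, 0.965, 0], "claw": 1},
  {"angular": [0, 0, 0], "delta_pos": [0.215, 0.965, 0], "claw": 1},
  {"angular": [0, 0, 0], "delta_pos": [0.215, 0.965, 0], "claw": 1},
  {"angular": [0, 0, 0], "delta_pos": [0.215, 0.965, 0], "claw": 1},
  {"angular": [0, 0, 0], "delta_pos": [0.215, 0.965, 0], "claw": 1},
  {"angular": [0, 0, 0], "delta_pos": [0.215, 0.965, 0], "claw": 1},
  {"angular": [0, 0, 0], "delta_pos": [0.215, 0.965, 0], "claw": 1},
  {"angular": [0, 0, 0], "delta_pos": [0.215, 0.965, 0], "claw": 1},
  {"angular": [0, 0, 0], "delta_pos": [0.215, 0.965, 0], "claw": 1},
  {"angular": [0, 0, 0], "delta_pos": [0.215, 0.965, 0], "claw": 1},
])

```text
time: 31.33
tcp_pos: [0.5609, -0.1608, 0.1642]
eef_rot: [-0.0, 1.0, 0.027, -0.001]
contact_force: [0.8, 0.0, 0.4]
gripper_width: 0.0882
```

drive_tool([
  {"angular": [0, 0, 0], "delta_pos": [0.215, 0.965, 0], "claw": 1},
  {"angular": [0, 0, 0], "delta_pos": [0.215, 0.965, 0], "claw": 1},
  {"angular": [0, 0, 0], "delta_pos": [0.215, 0.965, 0], "claw": 1},
  {"angular": [0, 0, 0], "delta_pos": [0.215, 0.965, 0], "claw": 1},
  {"angular": [0, 0, 0], "delta_pos": [0.215, 0.965, 0], "claw": 1},
  {"angular": [0, 0, 0], "delta_pos": [0.215, 0.965, 0], "claw": 1},
  {"angular": [0, 0, 0], "delta_pos": [0, 0, 0], "claw": 1},
  {"angular": [0, 0, 0], "delta_pos": [0, 0, 0], "claw": 1},
  {"angular": [0, 0, 0], "delta_pos": [0, 0, 0], "claw": 1},
])

```text
time: 32.08
tcp_pos: [0.6007, -0.3009, 0.1643]
eef_rot: [-0.001, 1.0, 0.028, -0.001]
contact_force: [0.2, 0.6, -0.4]
gripper_width: 0.0881
```

```bash
python3 -c "
from h import *
snap('w13');go(.5972,-.3025,.0567,.055)"
```

```text
t 32.13 tcp [ 0.6009 -0.3003  0.1648] yaw 0.0561 tilt [-0.0013 -0.0013 -1.    ] units [-0.15  0.09  4.32] w 0.0878 rz units 0.02 [-0.2 -0.4  0. ]
```

View pics/w13.png

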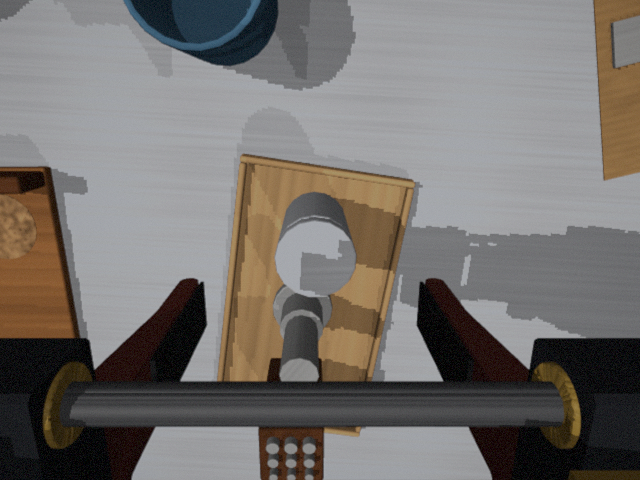

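drive_tool([
  {"angular": [0, 0, 0], "delta_pos": [-0.15, 0.06, 1], "claw": 1},
  {"angular": [0, 0, 0], "delta_pos": [0, 0, 1], "claw": 1},
  {"angular": [0, 0, 0], "delta_pos": [0, 0, 1], "claw": 1},
  {"angular": [0, 0, 0], "delta_pos": [0, 0, 0.7], "claw": 1},
  {"angular": [0, 0, 0], "delta_pos": [0, 0, 0.5], "claw": 1},
  {"angular": [0, 0, 0], "delta_pos": [0, 0, 0], "claw": 0.5},
  {"angular": [0, 0, 0], "delta_pos": [0, 0, 0], "claw": 0.3},
  {"angular": [0, 0, 0], "delta_pos": [0, 0, 0], "claw": 0.2},
  {"angular": [0, 0, 0], "delta_pos": [0, 0, 0], "claw": 0},
  {"angular": [0, 0, 0], "delta_pos": [0, 0, 0], "claw": -1},
], force=30)

```text
time: 32.97
tcp_pos: [0.5981, -0.3033, 0.0623]
eef_rot: [0.001, 1.0, 0.028, 0.001]
contact_force: [0.7, -1.0, -0.7]
gripper_width: 0.0581
```

drive_tool([
  {"angular": [0, 0, 0], "delta_pos": [0, 0, 0], "claw": -1},
  {"angular": [0, 0, 0], "delta_pos": [0, 0, 0], "claw": -1},
  {"angular": [0, 0, 0], "delta_pos": [0, 0, 0], "claw": -1},
])

```text
time: 33.22
tcp_pos: [0.5978, -0.3033, 0.0617]
eef_rot: [0.0, 1.0, 0.028, 0.001]
contact_force: [-0.7, 0.4, 4.7]
gripper_width: 0.0475
```

```bash
python3 -c "
from h import *
go(.5743,.0357,.185,.055)"
```

```text
t 33.22 tcp [ 0.5978 -0.3033  0.0617] yaw 0.0551 tilt [ 1.e-03  6.e-04 -1.e+00] units [ -0.19 -13.59  -4.94] w 0.0475 rz units 0.00 [-0.7  0.4  4.7]
```

drive_tool([
  {"angular": [0, 0, 0], "delta_pos": [0, 0, -0.4], "claw": -1},
  {"angular": [0, 0, 0], "delta_pos": [0, 0, -0.8], "claw": -1},
  {"angular": [0, 0, 0], "delta_pos": [0, 0, -1], "claw": -1},
  {"angular": [0, 0, 0], "delta_pos": [0, 0, -1], "claw": -1},
  {"angular": [0, 0, 0], "delta_pos": [0, 0, -1], "claw": -1},
  {"angular": [0, 0, 0], "delta_pos": [0, 0, -1], "claw": -1},
  {"angular": [0, 0, 0], "delta_pos": [-0.01, -0.97, 0], "claw": -1},
  {"angular": [0, 0, 0], "delta_pos": [-0.01, -0.97, 0], "claw": -1},
  {"angular": [0, 0, 0], "delta_pos": [-0.01, -0.97, 0], "claw": -1},
  {"angular": [0, 0, 0], "delta_pos": [-0.01, -0.97, 0], "claw": -1},
])

```text
time: 34.05
tcp_pos: [0.5905, -0.2052, 0.1913]
eef_rot: [-0.0, 1.0, 0.027, -0.0]
contact_force: [0.5, -0.7, -1.4]
gripper_width: 0.0477
```

drive_tool([
  {"angular": [0, 0, 0], "delta_pos": [-0.01, -0.97, 0], "claw": -1},
  {"angular": [0, 0, 0], "delta_pos": [-0.01, -0.97, 0], "claw": -1},
  {"angular": [0, 0, 0], "delta_pos": [-0.01, -0.97, 0], "claw": -1},
  {"angular": [0, 0, 0], "delta_pos": [-0.01, -0.97, 0], "claw": -1},
  {"angular": [0, 0, 0], "delta_pos": [-0.01, -0.97, 0], "claw": -1},
  {"angular": [0, 0, 0], "delta_pos": [-0.01, -0.97, 0], "claw": -1},
  {"angular": [0, 0, 0], "delta_pos": [-0.01, -0.97, 0], "claw": -1},
  {"angular": [0, 0, 0], "delta_pos": [-0.01, -0.97, 0], "claw": -1},
  {"angular": [0, 0, 0], "delta_pos": [-0.02, -0.97, 0], "claw": -1},
  {"angular": [0, 0, 0], "delta_pos": [-0.02, -0.97, 0], "claw": -1},
])

```text
time: 34.88
tcp_pos: [0.5741, 0.0368, 0.1913]
eef_rot: [0.0, 1.0, 0.028, -0.0]
contact_force: [0.1, 0.2, -1.8]
gripper_width: 0.0474
```

drive_tool([
  {"angular": [0, 0, 0], "delta_pos": [0, 0, 0], "claw": -1},
  {"angular": [0, 0, 0], "delta_pos": [0, 0, 0], "claw": -1},
  {"angular": [0, 0, 0], "delta_pos": [0, 0, 0], "claw": -1},
])

```text
time: 35.13
tcp_pos: [0.5745, 0.035, 0.1911]
eef_rot: [0.0, 1.0, 0.028, -0.0]
contact_force: [0.7, 0.0, -1.6]
gripper_width: 0.0472
```

```bash
python3 -c "
from h import *
go(.5749,.0357,.0667,.055)"
```

```text
t 35.13 tcp [0.5745 0.035  0.1911] yaw 0.0551 tilt [-2.e-04  8.e-04 -1.e+00] units [ 0.02 -0.03  4.97] w 0.0472 rz units 0.00 [ 0.7  0.  -1.6]
```

drive_tool([
  {"angular": [0, 0, 0], "delta_pos": [0, -0.03, 1], "claw": -1},
  {"angular": [0, 0, 0], "delta_pos": [0, 0, 1], "claw": -1},
  {"angular": [0, 0, 0], "delta_pos": [0, 0, 1], "claw": -1},
  {"angular": [0, 0, 0], "delta_pos": [0, 0, 0.8], "claw": -1},
  {"angular": [0, 0, 0], "delta_pos": [0, 0, 0.5], "claw": -1},
  {"angular": [0, 0, 0], "delta_pos": [0, 0, 0.3], "claw": -1},
  {"angular": [0, 0, 0], "delta_pos": [0, 0, 0.2], "claw": -1},
  {"angular": [0, 0, 0], "delta_pos": [0, 0, 0.1], "claw": -1},
  {"angular": [0, 0, 0], "delta_pos": [0, 0, 0], "claw": -1},
  {"angular": [0, 0, 0], "delta_pos": [0, 0, 0], "claw": -1},
])

```text
time: 35.97
tcp_pos: [0.5752, 0.0365, 0.0692]
eef_rot: [-0.0, 1.0, 0.028, 0.001]
contact_force: [-0.4, 0.5, -0.9]
gripper_width: 0.0476
```

drive_tool([
  {"angular": [0, 0, 0], "delta_pos": [0, 0.02, 0.06], "claw": -1},
  {"angular": [0, 0, 0], "delta_pos": [0, 0, 0.04], "claw": -1},
  {"angular": [0, 0, 0], "delta_pos": [0, 0, 0.02], "claw": -1},
  {"angular": [0, 0, 0], "delta_pos": [0, 0, 0], "claw": -1},
  {"angular": [0, 0, 0], "delta_pos": [0, 0, 0], "claw": -1},
])

```text
time: 36.38
tcp_pos: [0.5753, 0.0359, 0.0667]
eef_rot: [0.0, 1.0, 0.028, 0.001]
contact_force: [-1.4, 0.1, 6.4]
gripper_width: 0.0475
```

drive_tool([
  {"angular": [0, 0, 0], "delta_pos": [0, 0, 0], "claw": 0.2},
  {"angular": [0, 0, 0], "delta_pos": [0, 0, 0], "claw": 0.5},
  {"angular": [0, 0, 0], "delta_pos": [0, 0, 0], "claw": 1},
  {"angular": [0, 0, 0], "delta_pos": [0, 0, 0], "claw": 1},
  {"angular": [0, 0, 0], "delta_pos": [0, 0, 0], "claw": 1},
  {"angular": [0, 0, 0], "delta_pos": [0, 0, -0.6], "claw": 1},
  {"angular": [0, 0, 0], "delta_pos": [0, 0, -1], "claw": 1},
  {"angular": [0, 0, 0], "delta_pos": [0, 0, -1], "claw": 1},
  {"angular": [0, 0, 0], "delta_pos": [0, 0, -1], "claw": 1},
  {"angular": [0, 0, 0], "delta_pos": [0, 0, -0.6], "claw": 1},
])

```text
time: 37.22
tcp_pos: [0.5755, 0.0363, 0.173]
eef_rot: [-0.0, 1.0, 0.028, 0.001]
contact_force: [1.2, 0.3, -0.3]
gripper_width: 0.088
```

drive_tool([
  {"angular": [0, 0, 0], "delta_pos": [0, 0, 0], "claw": 1},
  {"angular": [0, 0, 0], "delta_pos": [0, 0, 0], "claw": 1},
])

```text
time: 37.38
tcp_pos: [0.575, 0.0359, 0.1709]
eef_rot: [0.0, 1.0, 0.028, 0.001]
contact_force: [-0.2, -0.6, -0.1]
gripper_width: 0.0879
```

```bash
python3 -c "
from h import *
snap('w14');go(.526,-.2975,.170,.055)"
```

```text
t 37.43 tcp [0.5743 0.0358 0.1698] yaw 0.0552 tilt [-4.e-04  2.e-04 -1.e+00] units [-2.66 13.21 -0.  ] w 0.0882 rz units 0.00 [-0.7  0.1 -0.7]
```

View pics/w14.png

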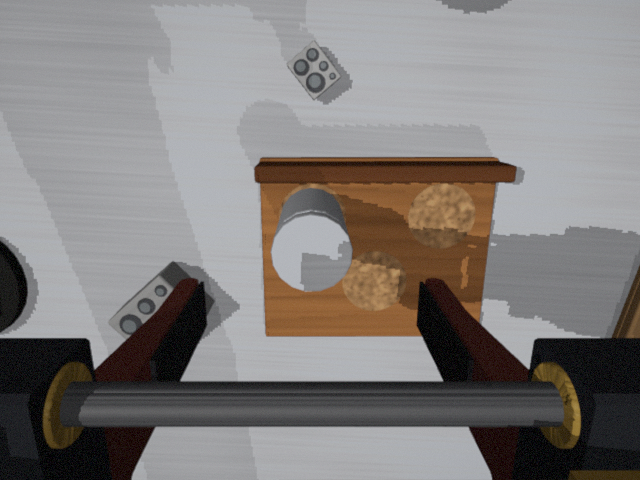

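The canister is back on its spot, with its lid at (312,251). On to the mandrel.

drive_tool([
  {"angular": [0, 0, 0], "delta_pos": [-0.19, 0.944, 0], "claw": 1},
  {"angular": [0, 0, 0], "delta_pos": [-0.19, 0.944, 0], "claw": 1},
  {"angular": [0, 0, 0], "delta_pos": [-0.19, 0.944, 0], "claw": 1},
  {"angular": [0, 0, 0], "delta_pos": [-0.19, 0.944, 0], "claw": 1},
  {"angular": [0, 0, 0], "delta_pos": [-0.19, 0.944, 0], "claw": 1},
  {"angular": [0, 0, 0], "delta_pos": [-0.19, 0.944, 0], "claw": 1},
  {"angular": [0, 0, 0], "delta_pos": [-0.19, 0.944, 0], "claw": 1},
  {"angular": [0, 0, 0], "delta_pos": [-0.19, 0.944, 0], "claw": 1},
  {"angular": [0, 0, 0], "delta_pos": [-0.19, 0.944, 0], "claw": 1},
  {"angular": [0, 0, 0], "delta_pos": [-0.19, 0.944, 0], "claw": 1},
])

```text
time: 38.27
tcp_pos: [0.539, -0.2032, 0.1686]
eef_rot: [-0.0, 1.0, 0.028, -0.001]
contact_force: [0.5, -0.2, 0.3]
gripper_width: 0.0883
```

drive_tool([
  {"angular": [0, 0, 0], "delta_pos": [-0.19, 0.944, 0], "claw": 1},
  {"angular": [0, 0, 0], "delta_pos": [-0.19, 0.944, 0], "claw": 1},
  {"angular": [0, 0, 0], "delta_pos": [-0.19, 0.944, 0], "claw": 1},
  {"angular": [0, 0, 0], "delta_pos": [-0.19, 0.944, 0], "claw": 1},
  {"angular": [0, 0, 0], "delta_pos": [0, 0, 0], "claw": 1},
  {"angular": [0, 0, 0], "delta_pos": [0, 0, 0], "claw": 1},
  {"angular": [0, 0, 0], "delta_pos": [0, 0, 0], "claw": 1},
])

```text
time: 38.85
tcp_pos: [0.526, -0.2965, 0.169]
eef_rot: [-0.001, 1.0, 0.028, -0.001]
contact_force: [0.0, 0.6, -0.1]
gripper_width: 0.0879
```

```bash
python3 -c "
from h import *
go(.526,-.2975,.0572,.055)"
```

```text
t 38.85 tcp [ 0.526  -0.2965  0.169 ] yaw 0.0556 tilt [-0.0017 -0.0018 -1.    ] units [0.   0.05 4.47] w 0.0879 rz units 0.01 [ 0.   0.6 -0.1]
```

drive_tool([
  {"angular": [0, 0, 0], "delta_pos": [0, 0.03, 1], "claw": 1},
  {"angular": [0, 0, 0], "delta_pos": [0, 0, 1], "claw": 1},
  {"angular": [0, 0, 0], "delta_pos": [0, 0, 1], "claw": 1},
  {"angular": [0, 0, 0], "delta_pos": [0, 0, 0.8], "claw": 1},
  {"angular": [0, 0, 0], "delta_pos": [0, 0, 0.6], "claw": 1},
  {"angular": [0, 0, 0], "delta_pos": [0, 0, 0], "claw": 0.2},
  {"angular": [0, 0, 0], "delta_pos": [0, 0, 0], "claw": 0},
  {"angular": [0, 0, 0], "delta_pos": [0, 0, 0], "claw": -0.2},
  {"angular": [0, 0, 0], "delta_pos": [0, 0, 0], "claw": -0.3},
  {"angular": [0, 0, 0], "delta_pos": [0, 0, 0], "claw": -0.4},
], force=40)

```text
time: 39.68
tcp_pos: [0.5273, -0.2984, 0.0617]
eef_rot: [0.0, 1.0, 0.028, 0.001]
contact_force: [1.3, 0.9, -1.2]
gripper_width: 0.058
```

drive_tool([
  {"angular": [0, 0, 0], "delta_pos": [0, 0, 0], "claw": -0.4},
  {"angular": [0, 0, 0], "delta_pos": [0, 0, 0], "claw": -1},
  {"angular": [0, 0, 0], "delta_pos": [0, 0, 0], "claw": -1},
  {"angular": [0, 0, 0], "delta_pos": [0, 0, 0], "claw": -1},
  {"angular": [0, 0, 0], "delta_pos": [0, 0, 0], "claw": -1},
  {"angular": [0, 0, 0], "delta_pos": [0, 0, 0], "claw": -1},
])

```text
time: 40.18
tcp_pos: [0.5265, -0.2982, 0.0604]
eef_rot: [-0.0, 1.0, 0.028, -0.0]
contact_force: [-0.0, -0.0, 0.0]
gripper_width: 0.0237
```

```bash
python3 -c "
from h import *
go(.5778,-.0605,.185,.055)"
```

```text
t 40.18 tcp [ 0.5265 -0.2982  0.0604] yaw 0.0553 tilt [-0.e+00 -1.e-04 -1.e+00] units [ 2.58 -9.38 -4.98] w 0.0237 rz units 0.00 [-0. -0.  0.]
```

drive_tool([
  {"angular": [0, 0, 0], "delta_pos": [0, 0, -0.4], "claw": -1},
  {"angular": [0, 0, 0], "delta_pos": [0, 0, -0.8], "claw": -1},
  {"angular": [0, 0, 0], "delta_pos": [0, 0, -1], "claw": -1},
  {"angular": [0, 0, 0], "delta_pos": [0, 0, -1], "claw": -1},
  {"angular": [0, 0, 0], "delta_pos": [0, 0, -1], "claw": -1},
  {"angular": [0, 0, 0], "delta_pos": [0, 0, -1], "claw": -1},
  {"angular": [0, 0, 0], "delta_pos": [0.26, -0.938, 0], "claw": -1},
  {"angular": [0, 0, 0], "delta_pos": [0.26, -0.938, 0], "claw": -1},
  {"angular": [0, 0, 0], "delta_pos": [0.26, -0.938, 0], "claw": -1},
  {"angular": [0, 0, 0], "delta_pos": [0.26, -0.938, 0], "claw": -1},
])

```text
time: 41.02
tcp_pos: [0.5471, -0.2023, 0.191]
eef_rot: [0.0, 1.0, 0.027, 0.0]
contact_force: [1.3, -0.4, -2.4]
gripper_width: 0.0234
```

drive_tool([
  {"angular": [0, 0, 0], "delta_pos": [0.26, -0.938, 0], "claw": -1},
  {"angular": [0, 0, 0], "delta_pos": [0.26, -0.938, 0], "claw": -1},
  {"angular": [0, 0, 0], "delta_pos": [0.26, -0.938, 0], "claw": -1},
  {"angular": [0, 0, 0], "delta_pos": [0.26, -0.938, 0], "claw": -1},
  {"angular": [0, 0, 0], "delta_pos": [0.26, -0.938, 0], "claw": -1},
  {"angular": [0, 0, 0], "delta_pos": [0.26, -0.938, 0], "claw": -1},
  {"angular": [0, 0, 0], "delta_pos": [0, 0, 0], "claw": -1},
  {"angular": [0, 0, 0], "delta_pos": [0, 0, 0], "claw": -1},
  {"angular": [0, 0, 0], "delta_pos": [0, 0, 0], "claw": -1},
])

```text
time: 41.77
tcp_pos: [0.5781, -0.0613, 0.1905]
eef_rot: [0.0, 1.0, 0.028, -0.0]
contact_force: [-0.2, -0.5, -3.1]
gripper_width: 0.0235
```

```bash
python3 -c "
from h import *
go(.5783,-.0605,.0654,.055)"
```

```text
t 41.77 tcp [ 0.5781 -0.0613  0.1905] yaw 0.0551 tilt [-5.e-04  8.e-04 -1.e+00] units [ 0.01 -0.04  5.01] w 0.0235 rz units 0.00 [-0.2 -0.5 -3.1]
```

drive_tool([
  {"angular": [0, 0, 0], "delta_pos": [0, 0, 1], "claw": -1},
  {"angular": [0, 0, 0], "delta_pos": [0, 0, 1], "claw": -1},
  {"angular": [0, 0, 0], "delta_pos": [0, 0, 1], "claw": -1},
  {"angular": [0, 0, 0], "delta_pos": [0, 0, 0.8], "claw": -1},
  {"angular": [0, 0, 0], "delta_pos": [0, 0, 0.5], "claw": -1},
  {"angular": [0, 0, 0], "delta_pos": [0, 0, 0.3], "claw": -1},
  {"angular": [0, 0, 0], "delta_pos": [0, 0, 0.2], "claw": -1},
  {"angular": [0, 0, 0], "delta_pos": [0, 0, 0.1], "claw": -1},
  {"angular": [0, 0, 0], "delta_pos": [0, 0, 0], "claw": -1},
  {"angular": [0, 0, 0], "delta_pos": [0, 0, 0], "claw": -1},
])

```text
time: 42.6
tcp_pos: [0.5791, -0.0607, 0.0688]
eef_rot: [0.0, 1.0, 0.028, 0.001]
contact_force: [-0.2, -0.4, -0.9]
gripper_width: 0.0236
```

drive_tool([
  {"angular": [0, 0, 0], "delta_pos": [-0.02, 0, 0.07], "claw": -1},
  {"angular": [0, 0, 0], "delta_pos": [0, 0, 0.05], "claw": -1},
  {"angular": [0, 0, 0], "delta_pos": [0, 0, 0.03], "claw": -1},
  {"angular": [0, 0, 0], "delta_pos": [0, 0, 0], "claw": -1},
  {"angular": [0, 0, 0], "delta_pos": [0, 0, 0], "claw": -1},
])

```text
time: 43.02
tcp_pos: [0.5785, -0.0606, 0.0653]
eef_rot: [0.0, 1.0, 0.028, 0.001]
contact_force: [-0.9, 0.6, 5.5]
gripper_width: 0.0232
```

drive_tool([
  {"angular": [0, 0, 0], "delta_pos": [0, 0, 0], "claw": -0.2},
  {"angular": [0, 0, 0], "delta_pos": [0, 0, 0], "claw": 0.2},
  {"angular": [0, 0, 0], "delta_pos": [0, 0, 0], "claw": 0.6},
  {"angular": [0, 0, 0], "delta_pos": [0, 0, 0], "claw": 0.9},
  {"angular": [0, 0, 0], "delta_pos": [0, 0, 0], "claw": 0.9},
  {"angular": [0, 0, 0], "delta_pos": [0, 0, 0], "claw": 0.9},
  {"angular": [0, 0, 0], "delta_pos": [0, 0, -0.6], "claw": 0.9},
  {"angular": [0, 0, 0], "delta_pos": [0, 0, -1], "claw": 0.9},
  {"angular": [0, 0, 0], "delta_pos": [0, 0, -1], "claw": 0.9},
  {"angular": [0, 0, 0], "delta_pos": [0, 0, -1], "claw": 1},
])

```text
time: 43.85
tcp_pos: [0.5776, -0.0606, 0.1549]
eef_rot: [-0.0, 1.0, 0.028, -0.0]
contact_force: [0.6, -0.7, 0.5]
gripper_width: 0.0861
```

drive_tool([
  {"angular": [0, 0, 0], "delta_pos": [0, 0, -0.6], "claw": 1},
  {"angular": [0, 0, 0], "delta_pos": [0, 0, 0], "claw": 1},
  {"angular": [0, 0, 0], "delta_pos": [0, 0, 0], "claw": 1},
])

```text
time: 44.1
tcp_pos: [0.5783, -0.0607, 0.1697]
eef_rot: [0.0, 1.0, 0.028, 0.001]
contact_force: [-0.3, 0.7, -0.3]
gripper_width: 0.0879
```

```bash
python3 -c "
from h import *
go(.4539,-.2951,.165,.055)
im=r.get_image('scene');cv2.imwrite('pics/s15.png',im[120:420,60:400,::-1].repeat(2,0).repeat(2,1))"
```

```text
t 44.1 tcp [ 0.5783 -0.0607  0.1697] yaw 0.0551 tilt [ 1.6e-03  4.0e-04 -1.0e+00] units [-5.49  9.09  0.18] w 0.0879 rz units 0.00 [-0.3  0.7 -0.3]
```

View pics/s15.png

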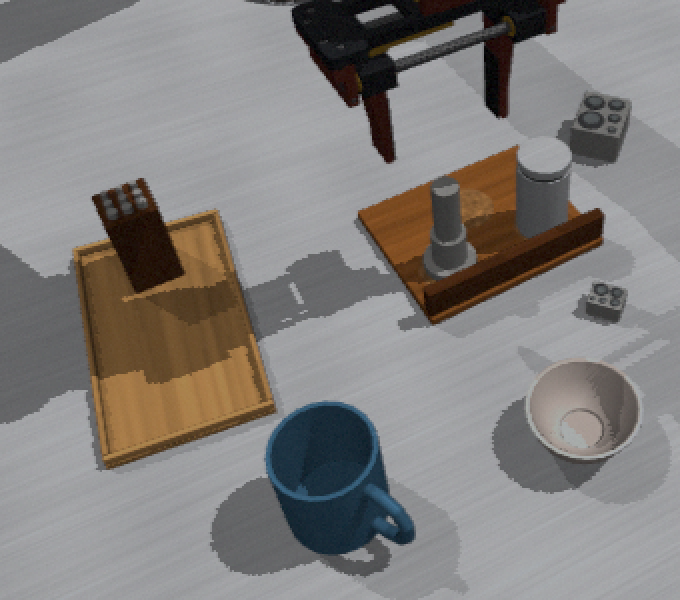

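The mandrel and canister are back on the board. The punch holder is last.

drive_tool([
  {"angular": [0, 0, 0], "delta_pos": [-0.55, 0.91, 0], "claw": 1},
  {"angular": [0, 0, 0], "delta_pos": [-0.55, 0.91, 0], "claw": 1},
  {"angular": [0, 0, 0], "delta_pos": [-0.55, 0.91, 0], "claw": 1},
  {"angular": [0, 0, 0], "delta_pos": [-0.55, 0.91, 0], "claw": 1},
  {"angular": [0, 0, 0], "delta_pos": [-0.55, 0.91, 0], "claw": 1},
  {"angular": [0, 0, 0], "delta_pos": [-0.55, 0.91, 0], "claw": 1},
  {"angular": [0, 0, 0], "delta_pos": [-0.55, 0.91, 0], "claw": 1},
  {"angular": [0, 0, 0], "delta_pos": [-0.55, 0.91, 0], "claw": 1},
  {"angular": [0, 0, 0], "delta_pos": [-0.55, 0.91, 0], "claw": 1},
  {"angular": [0, 0, 0], "delta_pos": [-0.55, 0.91, 0], "claw": 1},
])

```text
time: 44.98
tcp_pos: [0.4516, -0.296, 0.1675]
eef_rot: [-0.001, 1.0, 0.028, -0.001]
contact_force: [-0.1, 0.5, -0.3]
gripper_width: 0.0878
```

drive_tool([
  {"angular": [0, 0, 0], "delta_pos": [0, 0, 0], "claw": 1},
  {"angular": [0, 0, 0], "delta_pos": [0, 0, 0], "claw": 1},
  {"angular": [0, 0, 0], "delta_pos": [0, 0, 0], "claw": 1},
])

```text
time: 45.23
tcp_pos: [0.453, -0.2945, 0.168]
eef_rot: [-0.001, 1.0, 0.028, -0.001]
contact_force: [0.2, 0.1, 0.4]
gripper_width: 0.0881
```

```bash
python3 -c "
from h import *
go(.4537,-.2951,.0555,.055)"
```

```text
t 45.23 tcp [ 0.453  -0.2945  0.168 ] yaw 0.0554 tilt [-0.0013 -0.0016 -1.    ] units [0.03 0.03 4.5 ] w 0.0881 rz units 0.01 [0.2 0.1 0.4]
```

drive_tool([
  {"angular": [0, 0, 0], "delta_pos": [0, 0.02, 1], "claw": 1},
  {"angular": [0, 0, 0], "delta_pos": [0, 0, 1], "claw": 1},
  {"angular": [0, 0, 0], "delta_pos": [0, 0, 1], "claw": 1},
  {"angular": [0, 0, 0], "delta_pos": [0, 0, 0.8], "claw": 1},
  {"angular": [0, 0, 0], "delta_pos": [0, 0, 0.6], "claw": 1},
  {"angular": [0, 0, 0], "delta_pos": [0, 0, 0], "claw": 0.4},
  {"angular": [0, 0, 0], "delta_pos": [0, 0, 0], "claw": 0.3},
  {"angular": [0, 0, 0], "delta_pos": [0, 0, 0], "claw": 0.2},
  {"angular": [0, 0, 0], "delta_pos": [0, 0, 0], "claw": 0.1},
  {"angular": [0, 0, 0], "delta_pos": [0, 0, 0], "claw": 0},
], force=30)

```text
time: 46.07
tcp_pos: [0.454, -0.2961, 0.0603]
eef_rot: [0.001, 1.0, 0.028, 0.001]
contact_force: [-0.2, -0.4, -0.5]
gripper_width: 0.0581
```

drive_tool([
  {"angular": [0, 0, 0], "delta_pos": [0, 0, 0], "claw": -1},
  {"angular": [0, 0, 0], "delta_pos": [0, 0, 0], "claw": -1},
  {"angular": [0, 0, 0], "delta_pos": [0, 0, 0], "claw": -1},
  {"angular": [0, 0, 0], "delta_pos": [0, 0, 0], "claw": -1},
])

```text
time: 46.4
tcp_pos: [0.4536, -0.2961, 0.0597]
eef_rot: [0.0, 1.0, 0.028, 0.0]
contact_force: [-0.8, 0.2, 5.2]
gripper_width: 0.0436
```

```bash
python3 -c "
from h import *
go(.5251,-.0127,.19,.055)"
```

```text
t 46.4 tcp [ 0.4536 -0.2961  0.0597] yaw 0.0551 tilt [ 7.e-04  6.e-04 -1.e+00] units [  3.49 -11.16  -5.22] w 0.0436 rz units 0.00 [-0.8  0.2  5.2]
```

drive_tool([
  {"angular": [0, 0, 0], "delta_pos": [0, 0, -0.4], "claw": -1},
  {"angular": [0, 0, 0], "delta_pos": [0, 0, -0.8], "claw": -1},
  {"angular": [0, 0, 0], "delta_pos": [0, 0, -1], "claw": -1},
  {"angular": [0, 0, 0], "delta_pos": [0, 0, -1], "claw": -1},
  {"angular": [0, 0, 0], "delta_pos": [0, 0, -1], "claw": -1},
  {"angular": [0, 0, 0], "delta_pos": [0, 0, -1], "claw": -1},
  {"angular": [0, 0, 0], "delta_pos": [0.29, -0.93, 0], "claw": -1},
  {"angular": [0, 0, 0], "delta_pos": [0.29, -0.93, 0], "claw": -1},
  {"angular": [0, 0, 0], "delta_pos": [0.29, -0.93, 0], "claw": -1},
  {"angular": [0, 0, 0], "delta_pos": [0.29, -0.93, 0], "claw": -1},
])

```text
time: 47.23
tcp_pos: [0.4769, -0.2004, 0.1898]
eef_rot: [0.0, 1.0, 0.027, 0.0]
contact_force: [1.0, 0.2, -1.8]
gripper_width: 0.0441
```

drive_tool([
  {"angular": [0, 0, 0], "delta_pos": [0.29, -0.93, 0], "claw": -1},
  {"angular": [0, 0, 0], "delta_pos": [0.29, -0.93, 0], "claw": -1},
  {"angular": [0, 0, 0], "delta_pos": [0.29, -0.93, 0], "claw": -1},
  {"angular": [0, 0, 0], "delta_pos": [0.29, -0.93, 0], "claw": -1},
  {"angular": [0, 0, 0], "delta_pos": [0.29, -0.93, 0], "claw": -1},
  {"angular": [0, 0, 0], "delta_pos": [0.29, -0.93, 0], "claw": -1},
  {"angular": [0, 0, 0], "delta_pos": [0.29, -0.93, 0], "claw": -1},
  {"angular": [0, 0, 0], "delta_pos": [0.29, -0.93, 0], "claw": -1},
  {"angular": [0, 0, 0], "delta_pos": [0, 0, 0], "claw": -1},
  {"angular": [0, 0, 0], "delta_pos": [0, 0, 0], "claw": -1},
])

```text
time: 48.07
tcp_pos: [0.5246, -0.011, 0.1894]
eef_rot: [-0.0, 1.0, 0.029, -0.0]
contact_force: [-0.2, 0.2, -2.1]
gripper_width: 0.0442
```

drive_tool([
  {"angular": [0, 0, 0], "delta_pos": [0, 0, 0], "claw": -1},
])

```text
time: 48.15
tcp_pos: [0.5243, -0.0132, 0.1892]
eef_rot: [0.0, 1.0, 0.028, -0.0]
contact_force: [0.1, -1.0, -1.8]
gripper_width: 0.0437
```

```bash
python3 -c "
from h import *
go(.5250,-.0132,.0647,.055)"
```

```text
t 48.15 tcp [ 0.5243 -0.0132  0.1892] yaw 0.0551 tilt [-6.e-04  6.e-04 -1.e+00] units [ 0.03 -0.    4.98] w 0.0437 rz units 0.00 [ 0.1 -1.  -1.8]
```

drive_tool([
  {"angular": [0, 0, 0], "delta_pos": [0, 0, 1], "claw": -1},
  {"angular": [0, 0, 0], "delta_pos": [0, 0, 1], "claw": -1},
  {"angular": [0, 0, 0], "delta_pos": [0, 0, 1], "claw": -1},
  {"angular": [0, 0, 0], "delta_pos": [0, 0, 0.8], "claw": -1},
  {"angular": [0, 0, 0], "delta_pos": [0, 0, 0.5], "claw": -1},
  {"angular": [0, 0, 0], "delta_pos": [0, 0, 0.3], "claw": -1},
  {"angular": [0, 0, 0], "delta_pos": [0, 0, 0.2], "claw": -1},
  {"angular": [0, 0, 0], "delta_pos": [0, 0, 0.1], "claw": -1},
  {"angular": [0, 0, 0], "delta_pos": [0, 0, 0], "claw": -1},
  {"angular": [0, 0, 0], "delta_pos": [0, 0, 0], "claw": -1},
])

```text
time: 48.98
tcp_pos: [0.5252, -0.0127, 0.0674]
eef_rot: [0.0, 1.0, 0.027, 0.001]
contact_force: [0.6, -0.3, -0.9]
gripper_width: 0.0439
```

drive_tool([
  {"angular": [0, 0, 0], "delta_pos": [0, 0, 0.06], "claw": -1},
  {"angular": [0, 0, 0], "delta_pos": [0, 0, 0.04], "claw": -1},
  {"angular": [0, 0, 0], "delta_pos": [0, 0, 0.02], "claw": -1},
  {"angular": [0, 0, 0], "delta_pos": [0, 0, 0], "claw": -1},
  {"angular": [0, 0, 0], "delta_pos": [0, 0, 0], "claw": -1},
])

```text
time: 49.4
tcp_pos: [0.5253, -0.0123, 0.0646]
eef_rot: [0.0, 1.0, 0.028, 0.001]
contact_force: [-1.8, 0.8, 5.6]
gripper_width: 0.0439
```

drive_tool([
  {"angular": [0, 0, 0], "delta_pos": [0, 0, 0], "claw": 0.2},
  {"angular": [0, 0, 0], "delta_pos": [0, 0, 0], "claw": 0.5},
  {"angular": [0, 0, 0], "delta_pos": [0, 0, 0], "claw": 1},
  {"angular": [0, 0, 0], "delta_pos": [0, 0, 0], "claw": 1},
  {"angular": [0, 0, 0], "delta_pos": [0, 0, 0], "claw": 1},
  {"angular": [0, 0, 0], "delta_pos": [0, 0, -0.6], "claw": 1},
  {"angular": [0, 0, 0], "delta_pos": [0, 0, -1], "claw": 1},
  {"angular": [0, 0, 0], "delta_pos": [0, 0, -1], "claw": 1},
  {"angular": [0, 0, 0], "delta_pos": [0, 0, -1], "claw": 1},
  {"angular": [0, 0, 0], "delta_pos": [0, 0, -1], "claw": 1},
])

```text
time: 50.23
tcp_pos: [0.5244, -0.0124, 0.1797]
eef_rot: [-0.0, 1.0, 0.028, -0.0]
contact_force: [-0.2, 0.5, -0.0]
gripper_width: 0.0877
```

drive_tool([
  {"angular": [0, 0, 0], "delta_pos": [0.45, 0.1, -1], "claw": 1},
  {"angular": [0, 0, 0], "delta_pos": [0.45, 0.1, -1], "claw": 1},
  {"angular": [0, 0, 0], "delta_pos": [0.45, 0.1, -1], "claw": 1},
  {"angular": [0, 0, 0], "delta_pos": [0.45, 0, -1], "claw": 1},
  {"angular": [0, 0, 0], "delta_pos": [0.45, 0, -1], "claw": 1},
  {"angular": [0, 0, 0], "delta_pos": [0, 0, -0.7], "claw": 1},
  {"angular": [0, 0, 0], "delta_pos": [0, 0, 0], "claw": 1},
  {"angular": [0, 0, 0], "delta_pos": [0, 0, 0], "claw": 1},
  {"angular": [0, 0, 0], "delta_pos": [0, 0, 0], "claw": 1},
])

```text
time: 50.98
tcp_pos: [0.5806, -0.017, 0.32]
eef_rot: [0.0, 1.0, 0.028, -0.001]
contact_force: [0.4, -0.7, -0.9]
gripper_width: 0.0879
```

```bash
python3 -c "
from h import *
snap('w20');go(.582,-.022,.322)
cv2.imwrite('pics/s20.png',r.get_image('scene')[:,:,::-1])
cv2.imwrite('pics/w20a.png',cv2.resize(cv2.imread('pics/w20.png')[140:290,205:405],None,fx=4,fy=4,interpolation=cv2.INTER_CUBIC))"
```

```text
t 51.03 tcp [ 0.5805 -0.017   0.3197] yaw 0.0553 tilt [-2.2e-03  1.0e-04 -1.0e+00] units [ 0.05  0.2  -0.09] w 0.0876  [ 0.7 -0.6 -0.4]
```

View pics/w20a.png

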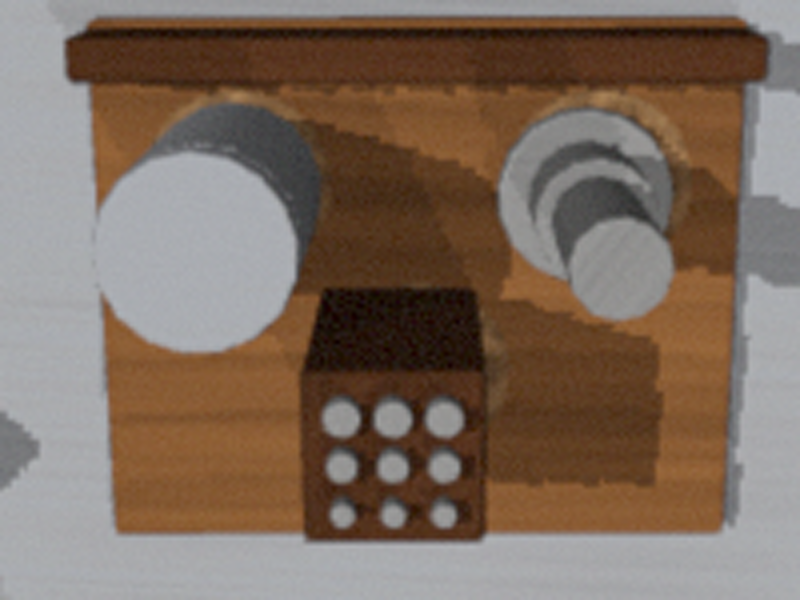

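View pics/s20.png

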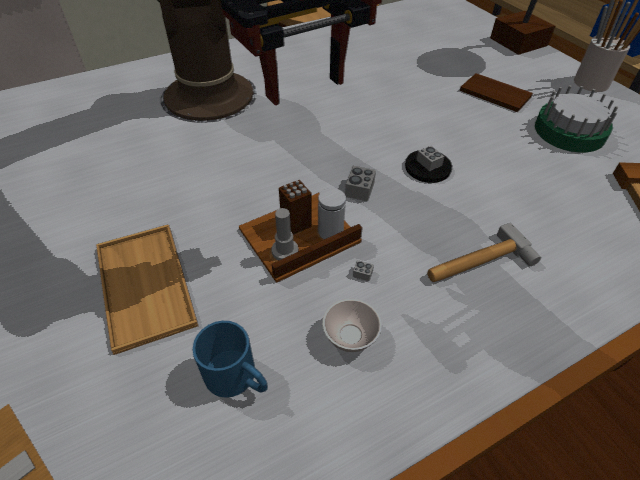

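```bash
python3 - <<'E'
from h import *
addwrist("w20",np.load("pics/w20.npy"));A=lambda p:c2f(p,(205,140),4)
can=ray("w20",A([196,252])[0],.098);man=ray("w20",A([621,269])[0],.108)
qp,e=fit([.525,-.02,.05],[("w20",[[-22,22,96],[-22,-22,96],[22,22,96],[22,-22,96]],A([[308,538],[484,540],[302,373],[485,371]]))])
for n,p,o in(("can",can,(.5730,.0355)),("man",man,(.5765,-.0602)),("punch",qp,(.5243,-.0142))):print(n,p[:2].round(4),((p[:2]-o)*1e3).round(1))
E
```

```text
can [0.5726 0.0373] [-0.4  1.8]
man [ 0.5763 -0.0587] [-0.2  1.5]
punch [ 0.525  -0.0106] [0.7 3.6]
```

All three are within 4 mm of their starting places, upright and released. The block was measured on the pad, and the arm is well clear of everything. Handing in.

```bash
python3 -c "
from plant import r
print(r.job_done())"
```

```text
the job is handed in; nothing more can be done
None
```

I finished the job and handed it in at about 51 s of the 144 s allowed. The hand-in reports no verdict, so success is judged only from my own checks.

**What I did:** I stood the punch holder, mandrel and canister in the side tray. Then I set the middle-sized doming block, hollows up, on the pad. Last, I put the canister, mandrel and punch holder back on their original spots.

**Last checks:**
- **Returned things:** in the wrist picture the canister is about 2 mm, the mandrel about 1.5 mm and the punch holder about 4 mm from where they started. All are upright and released.
- **Block:** it looked centred on the pad in the wrist view just after release. I judged that by eye and did not measure the block again. It was still there in the final scene picture.
- **Bystanders:** the bowl, mug and hammer look unmoved in the final scene picture.
- **Contact forces:** the wrist force at each setting-down reading was about 7 N or less.

**Disagreement between cameras:** the scene and side cameras put the pad centre up to about 20 mm apart from each other, and 7–11 mm from the wrist camera. I put this down to the pad's black side wall showing in those slanted views. I used the near-overhead wrist measurement, (0.500, 0.321).

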